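# Ratchet the hoop carriage to its mark and pin the lever

## Task

On the sloping hooping station, swing the red ratchet lever to and fro by its black knob until the red pointer of the hoop carriage lies level with the orange marker; it cannot be wound back, so do not overshoot. Then bring the lever back to its rest and push the yellow-headed lock pin fully home into the hole beside it, so that the lever is locked. Move the carriage only with the lever, do not shift the marker and leave everything else where it is.

Things in the scene. Friction and masses are not known exactly. Their poses are not given: they have to be found in the camera images.
- station: fixed hooping station: steel frame 330 x 380 mm, grey board 350 (up the slope) x 400 x 18 mm sloping up 30 degrees to the station's +x (away from the robot). Origin: centre of the underside; the board's face centre is 115 mm above it, its high edge about 202 mm. BOARD AXES, used by the points below except the knob: x up the slope, y to the left seen from the robot, z square off the face.
- hub (a point): point on the common axis of ratchet wheel and lever, 60 mm off the board's face (like knob), in board axes; the lever turns about z.
- knob (a point): middle of the black round knob on the lever's free end: 20 mm diameter, standing square off the board from 38 to 82 mm off the face; this point is 60 mm off the face, 128 mm from the hub axis. Its x axis points outward along the lever, y in the forward (working) direction, z off the board. The lever bar is 16 mm wide and lies 30 to 38 mm off the face.
- lever (a joint): lever angle, rad: 0 (rest stop, lever to the left) to 0.90 (stop, right), anticlockwise seen off the board. Forward, its pawl drives the wheel (4 N at the knob); back, it clicks over the teeth (1 N). At first it bites near 0.13. After a forward swing to angle A, swing back at least 0.6 (or to rest) to take the next tooth; it bites again at A - 0.524. Stays where left.
- wheel: steel ratchet wheel, 12 teeth, about 95 mm across, 17 to 27 mm off the board's face, under the lever; origin on its axis at the face. It starts at 0, keeps its place when the lever swings back, and has an end stop after 2.6 rad. It moves the carriage up the slope by 30 mm per rad (15.7 mm per tooth of 0.524 rad).
- carriage: hoop carriage: aluminium plate with toothed rack and a round grey hoop of 120 mm, sliding up the slope on the right half of the board, driven only by the ratchet wheel; up to 34 mm off the face. Board axes.
- pointer (a point): tip of the carriage's thin red pointer at its right edge, board axes. Level with the marker when its offset from mark along board x is 0.
- mark (a point): the orange sliding marker's line on the paper scale at the board's right edge, 38 to 62 mm up the slope from the pointer at the start; board axes. Only a friction grip holds it: do not touch.
- hole (a point): centre of the mouth of the lock hole in a dark steel block 36 x 36 mm, 22 mm off the board's face; board axes, z out of the hole. Plain blind hole 13 mm wide, 16 mm deep, no chamfer, square to the board, 90 mm along the lever from the hub and 24 mm forward of the resting lever's centre line; a lever over 0.1 rad off its rest covers it.
- pin: lock pin: steel shaft 12 mm diameter, 46 mm long (1 mm chamfer at the foot), with a yellow head 20 mm diameter, 34 mm long on top; 80 mm in all, about 60 g. Origin at the centre of the foot, z along the pin to the head. Starts upright in pin_stand, foot 12 mm above the table. Fully home its foot is 16 mm below the hole's mouth.
- pin_stand: blue block 56 x 56 x 30 mm, fixed on the table, with one hole 18 mm deep, 13 mm wide in its centre that holds the pin; origin at the centre of its underside. It can stand at either of two places left of the station, a green cone at the other.
- cone_green: green thread cone, 60 mm wide, 97 mm high, loose, bystander; origin under its centre
- cone_red: red thread cone, 60 mm wide, 97 mm high, loose, bystander; origin under its centre
- cone_blue: blue thread cone, 60 mm wide, 97 mm high, loose, bystander; origin under its centre
- spare_hoop: grey ring 120 mm wide, 20 mm high, lying loose on the table, bystander; origin under its centre
- water: clear water bottle with blue cap, 64 mm wide, 210 mm high, loose, bystander; origin under its centre
- snips: orange thread snips, about 100 x 22 x 14 mm, loose, bystander; origin under its middle
Things that resemble listed ones, but are neither listed nor needed, are in the scene too. What is shaped like the pin but purple is not meant.

How it is judged:
By the outcome, as a careful person would: the job done as asked, in the order asked, and still so for the second after the job is handed in, with the robot touching nothing.
It also fails if it takes over 67 s, if anything falls off the work surface, if the arm or the gripper's body presses on something with over 40 N, if the wrist force passes 120 N, or if a joint passes its speed limit or range.

## Robot

A 7-joint arm with a two-finger parallel gripper is mounted at the origin on the work surface. World frame = base frame: x ahead of the robot, y to its left, z up, the work surface at z = 0. Lengths are in m, angles in rad, forces in N, time in s.
With the tool pointing down it reaches from about 0.35 to 0.9 m from the base axis. Payload 19.9 kg.
Tool frame: the origin (TCP) lies midway between the tips of the shut fingers; the grasp point (between the pads) lies robot.tcp_to_grasp behind it (robot.tcp_to_grasp is the distance from the TCP to the grasp point, in m); z points along the fingers, y is the line along which they close (so a half turn about z gives the same grasp; the last joint's range is limited). The gripper opens to 94 mm and grips with 3 to 60 N. Pads are 16 mm wide; open, the fingers measure 119 mm over their backs; the gripper's body (75 mm by 177 mm) begins 78 mm behind the grasp point.
Start: joints at [-1.28, 0.417, -0.01, 1.614, 0.005, 1.111, -0.053], TCP at [0.204, 0.591, 0.205] pointing down, gripper open.
Joint ranges: [-2.81, 2.81], [-0.39, 2.02], [-1.27, 1.25], [0.06, 2.57], [-1.19, 4.33], [0.19, 2], [-2.82, 2.82]. Speed limits (rad/s): [1.89, 1.89, 2.39, 2.39, 3.01, 3.01, 3.01].

## Interface

Orientations are given as a unit quaternion [w, x, y, z].
In Python, from cell import monitor, eyes, ticket, robot gives the robot as it stands.
- The arm moves only by the tool play_rows, never from a script. Its argument "commands" is a list of rows, each an object with "xyz": the shift along the world's x, y, z in m, a list of three; "spin": the turn about the world's z in rad; "gripper": the closure in counts, from 0 (fully open) to 255 (shut). A call has 1 to 8 rows; each row shifts and turns the commanded pose from where the row before left it; what a row does not reach is not made up. A row lasts 1/12 s, in which the tool goes at most 41.7 mm and 7.16 degrees, less where a joint would pass 70% of its speed; a pose out of reach is approached as far as the arm can. A call with a gripper value outside its range is refused whole. The fingers move at their own pace and stop on an object; "squeeze" is the grip in N (left out, the last holds). Time passes only in rows, so rows that do not move let the fingers close. It gives the time, the measured TCP pose, the force, the opening and the grip force at its end, in the units of the state.
- monitor.get_obs(): the state, without advancing time (a new reading comes with each control period).
- eyes.snapshot(name): name is "scene" or "top" or "wrist"; returns the picture (420x560x3 uint8, red, green, blue); there is no depth.
- eyes.get_calibration(name): a dict with "intrinsics" (3x3 intrinsics, pixels), "distortion" ([k1, k2, p1, p2, k3] as OpenCV has them; the pictures are not rectified), "cam_to_world" (4x4, takes a point from camera to world coordinates). Camera axes: x right, y down, z forward; pixel columns grow to the right and rows downward; lengths in m; the calibration is good to about 2 mm. A picture is of the moment at which its call begins: read the wrist's pose just before it. get_calibration takes no time and is no camera call; for the wrist camera it gives the pose at the moment of the call.
- ticket.finish_job(): hands the job in; it is judged then, once.
The state is a dict: "clock": time; "qpos": joint angles; "dq": joint speeds; "joint_torque": joint torques, N m; "tcp_pos": TCP position; "eef_rot": TCP orientation; "wrist_force": force on the tool from outside, world axes, zero at the start; "moment": the same for the moment, N m; "opening": finger opening in m; "finger_force": force on a finger pad.
Only numpy, scipy, OpenCV 4.12 (cv2) and the standard library are available. Lean on these libraries where they do the work, as an engineer would, in place of code of your own. Each camera call takes 0.05 s, during which the arm holds its last target. There are 200 camera calls.

## Working session

There is one attempt and no reset: what is moved stays moved. The work goes in short steps, Python scripts to look and compute and a tool call to move; the robot and the scene stay as the last step left them, time stands still between calls to the robot, and variables do not carry over. Pictures are saved under pics/ and viewed, at most 10 in all, crops included, and the job is handed in when it is done.

Besides the shell and the picture viewer there is one more tool, called after "Call:" as a command line: name --argument value ..., lists and objects as JSON in quotes. play_rows: Moves the arm, as the interface text tells. Its arguments: {"type":"object","properties":{"commands":{"type":"array","items":{"type":"object","properties":{"xyz":{"type":"array","items":{"type":"number"}},"spin":{"type":"number"},"gripper":{"type":"number"}}}},"squeeze":{"type":"number"}},"required":["commands"]}

```bash
ls; mkdir -p pics
python3 - <<'E'
from cell import monitor, eyes, ticket, robot
import cv2,json,numpy as np
np.set_printoptions(precision=4,suppress=True)
print(robot.tcp_to_grasp); print(monitor.get_obs())
ims=[]
for n in("scene","top"):
    im=eyes.snapshot(n); c=eyes.get_calibration(n); cv2.imwrite(f"pics/{n}0.png",im[...,::-1]); print(n,c)
E
```

```text
pics
0.0188
{'clock': 0.0, 'qpos': array([-1.2805,  0.418 , -0.0103,  1.6142,  0.0047,  1.1107, -0.053 ]), 'dq': array([-0.0014, -0.0013, -0.0002, -0.0008,  0.    , -0.0006, -0.0005]), 'joint_torque': array([ -0.0005, -85.1266,   0.638 , -42.598 ,  -0.049 ,   0.0188,
         0.0001]), 'tcp_pos': array([0.2035, 0.5905, 0.2048]), 'eef_rot': array([-0.0001,  0.1651,  0.9863, -0.0006]), 'wrist_force': array([-1.3328, -0.0754,  0.3392]), 'moment': array([ 0.0012,  0.048 , -0.001 ]), 'finger_force': 0.0, 'opening': 0.09403646174182316}
scene {'intrinsics': array([[478.7417,   0.    , 276.1717],
       [  0.    , 478.7417, 206.0911],
       [  0.    ,   0.    ,   1.    ]]), 'distortion': array([0.0251, 0.    , 0.    , 0.    , 0.    ]), 'cam_to_world': array([[-0.8846,  0.2812, -0.3721,  1.0065],
       [ 0.4662,  0.5557, -0.6883,  0.9124],
       [ 0.0132, -0.7823, -0.6227,  0.9649],
       [ 0.    ,  0.    ,  0.    ,  1.    ]])}
top {'intrinsics': array([[433.7382,   0.    , 273.0191],
       [  0.    , 433.7382, 204.5116],
       [  0.    ,   0.    ,   1.    ]]), 'distortion': array([-0.1389,  0.    ,  0.    ,  0.    ,  0.    ]), 'cam_to_world': array([[ 0.013 , -0.9889,  0.1481,  0.2963],
       [-0.9999, -0.0122,  0.0057, -0.0275],
       [-0.0039, -0.1481, -0.989 ,  1.3858],
       [ 0.    ,  0.    ,  0.    ,  1.    ]])}
```

View pics/scene0.png

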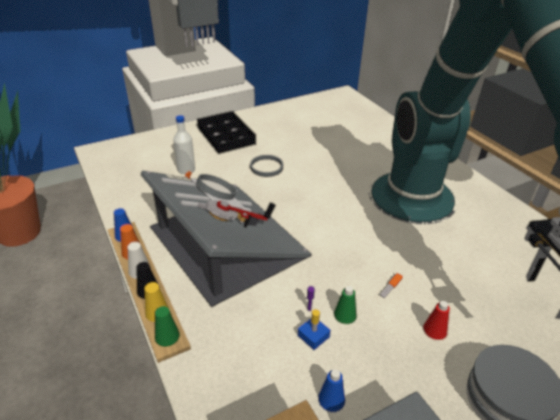

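View pics/top0.png

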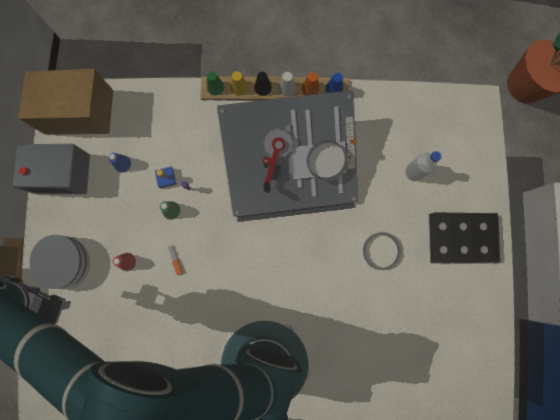

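The scene view shows the blue stand with the yellow-headed pin at (314,332), a purple decoy at (311,292), and the lever at (240,210). In the top view the stand is at (165,177), the purple decoy at (185,185), the knob near (267,187), the hub near (278,145), and the orange marker near (353,141). The purple pin could be taken for the yellow one, and the red object at (266,161) for part of the lever. I'll crop closer.

Run:
```python
import cv2,numpy as np
t=cv2.imread("pics/top0.png"); a=cv2.resize(t[85:225,145:365],None,fx=3.6,fy=3.6,interpolation=cv2.INTER_CUBIC)
cv2.imwrite("pics/topc.png",a)
s=cv2.imread("pics/scene0.png"); cv2.imwrite("pics/scenec.png",cv2.resize(s[160:350,135:345],None,fx=3.1,fy=3.1,interpolation=cv2.INTER_CUBIC))
```

```text
(no output)
```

View pics/topc.png

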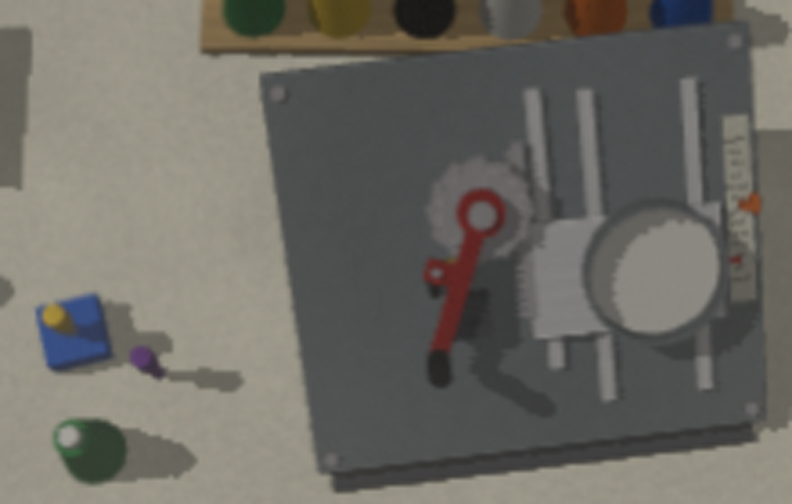

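View pics/scenec.png

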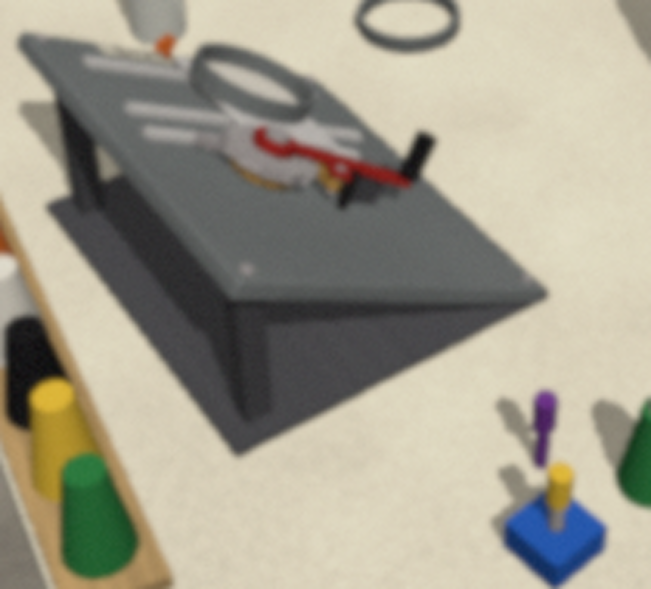

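The top crop shows the board's face corners at about (262,74), (748,22), (765,425) and (322,475). The hub is at (481,213), the knob top at (438,360), the lock block at (478,310), the pointer at (737,260) and the marker at (752,203). The yellow pin in the blue stand is at (54,316); the purple decoy at (145,358) is rejected.

```bash
cat > h.py <<'E'
from cell import monitor, eyes, ticket, robot
import cv2,numpy as np
from scipy.optimize import least_squares
np.set_printoptions(precision=4,suppress=True)
def proj(c,P):
    T=np.linalg.inv(c["cam_to_world"])
    return cv2.projectPoints(np.float64(P).reshape(-1,3),cv2.Rodrigues(T[:3,:3])[0],T[:3,3],c["intrinsics"],c["distortion"])[0].reshape(-1,2)
def rays(c,uv):
    n=cv2.undistortPoints(np.float64(uv).reshape(-1,1,2),c["intrinsics"],c["distortion"]).reshape(-1,2)
    d=np.c_[n,np.ones(len(n))]@c["cam_to_world"][:3,:3].T
    return c["cam_to_world"][:3,3],d
def board(x,y,yaw,z=.115):
    s,k=np.sin(np.pi/6),np.cos(np.pi/6); B=np.array([[k,0,-s],[0,1,0],[s,0,k]])
    a,b=np.cos(yaw),np.sin(yaw); return np.array([[a,-b,0],[b,a,0],[0,0,1]])@B, np.array([x,y,z])
def onboard(c,uv,R,o,z):   # board coords of pixels at height z off the face
    p,d=rays(c,uv); p=R.T@(p-o); d=d@R; return p+d*((z-p[2])/d[:,2])[:,None]
def onz(c,uv,z):
    p,d=rays(c,uv); return p+d*((z-p[2])/d[:,2])[:,None]
E
cat > m1.py <<'E'
from h import *
ct,cs=eyes.get_calibration("top"),eyes.get_calibration("scene")
T=np.array([[262,74],[748,22],[765,425],[322,475]])/3.6+[145,85]
S=np.array([[238,295],[22,40],[547,293]])/3.1+[135,160]
C=np.array([[.175,.2,0],[.175,-.2,0],[-.175,-.2,0],[-.175,.2,0]])
def f(p):
    R,o=board(*p); W=C@R.T+o
    return np.r_[(proj(ct,W)-T).ravel(),(proj(cs,W[[0,1,3]])-S).ravel()]
r=least_squares(f,[.63,-.03,.1],loss="soft_l1"); print(r.x,f(r.x).reshape(-1,2))
R,o=board(*r.x)
t=lambda u:np.array([u])/3.6+[145,85]
s=lambda u:np.array([u])/3.1+[135,160]
for n,u,z in(("hub",(481,213),.038),("knobtop",(438,358),.082),("ptr",(737,260),.02),("mark",(752,203),.02),("block",(478,310),.022)): print(n,onboard(ct,t(u),R,o,z))
print("hub s",onboard(cs,s((275,143)),R,o,.038),"knob s",onboard(cs,s((426,138)),R,o,.082))
print("pin",onz(ct,t((54,316)),.092),onz(cs,s((560,468)),.092),"stand",onz(ct,t((73,332)),.03),onz(cs,s((555,530)),.03))
print("purple",onz(ct,t((143,357)),.08))
E
python3 m1.py
```

```text
[ 0.6342 -0.0695  0.1277] [[-1.9243  0.3909]
 [ 0.0059  0.1014]
 [-0.3698 -0.5368]
 [-2.4658 -0.0272]
 [-0.2757 -4.2657]
 [-0.4079 -3.8342]
 [-0.226  -0.8607]]
hub [[0.0505 0.0323 0.038 ]]
knobtop [[-0.0528  0.0799  0.082 ]]
ptr [[-0.0175 -0.1777  0.02  ]]
mark [[ 0.0299 -0.1923  0.02  ]]
block [[-0.0352  0.0421  0.022 ]]
hub s [[0.0573 0.0446 0.038 ]] knob s [[-0.0631  0.0882  0.082 ]]
pin [[0.5847 0.33   0.092 ]] [[0.5843 0.3306 0.092 ]] stand [[0.5839 0.3289 0.03  ]] [[0.5888 0.3382 0.03  ]]
purple [[0.5519 0.2535 0.08  ]]
```

Call:
play_rows --commands '[{"xyz": [0.01, -0.01, 0.035], "spin": 0.06, "gripper": 0}, {"xyz": [0.02, -0.02, 0.03], "spin": 0.1}, {"xyz": [0.02, -0.034, 0.01], "spin": 0.1}, {"xyz": [0.02, -0.036, 0.005], "spin": 0.1}, {"xyz": [0.02, -0.036, 0], "spin": 0.1}, {"xyz": [0.02, -0.036, 0]}, {"xyz": [0.02, -0.036, 0]}, {"xyz": [0.02, -0.036, 0]}]'

```text
validation failed for argument at $.co...
```

Call:
play_rows --commands '[{"xyz": [0.02, -0.036, 0]}, {"xyz": [0.02, -0.036, 0.01]}, {"xyz": [0.02, -0.036, 0.01]}, {"xyz": [0.02, -0.036, 0.01]}, {"xyz": [0.015, -0.036, 0.01]}, {"xyz": [0.015, -0.036, 0.01]}, {"xyz": [0.01, -0.036, 0.01]}, {"xyz": [0.005, -0.03, 0.01]}]'

```text
validation failed for argument at $.co...
```

Run:
```python
from h import *
o=monitor.get_obs(); print(o["clock"],o["tcp_pos"],o["eef_rot"],o["qpos"])
c=eyes.get_calibration("wrist"); print(c)
cv2.imwrite("pics/w1.png",eyes.snapshot("wrist")[...,::-1])
```

```text
0.1 [0.2035 0.5906 0.2049] [-0.      0.1651  0.9863 -0.0005] [-1.2805  0.4179 -0.0103  1.6141  0.0047  1.1107 -0.053 ]
{'intrinsics': array([[324.3414,   0.    , 275.7262],
       [  0.    , 324.3414, 209.7185],
       [  0.    ,   0.    ,   1.    ]]), 'distortion': array([-0.0281,  0.    ,  0.    ,  0.    ,  0.    ]), 'cam_to_world': array([[ 0.3277,  0.9194,  0.2175,  0.1402],
       [ 0.9448, -0.3184, -0.0775,  0.6115],
       [-0.002 ,  0.2309, -0.973 ,  0.3838],
       [ 0.    ,  0.    ,  0.    ,  1.    ]])}
```

Call:
play_rows --commands '[{"xyz": [0.01, -0.01, 0.035], "spin": 0.06, "gripper": 0}, {"xyz": [0.02, -0.02, 0.03], "spin": 0.1, "gripper": 0}, {"xyz": [0.02, -0.034, 0.01], "spin": 0.1, "gripper": 0}, {"xyz": [0.02, -0.036, 0.005], "spin": 0.1, "gripper": 0}, {"xyz": [0.02, -0.036, 0], "spin": 0.1, "gripper": 0}, {"xyz": [0.02, -0.036, 0], "spin": 0, "gripper": 0}, {"xyz": [0.02, -0.036, 0], "spin": 0, "gripper": 0}, {"xyz": [0.02, -0.036, 0], "spin": 0, "gripper": 0}]'

```text
clock: 0.82
tcp_pos: [0.3541, 0.3449, 0.2854]
eef_rot: [-0.0, -0.064, 0.998, 0.0]
wrist_force: [1.2, 1.6, 0.0]
opening: 0.0939
finger_force: 0.0
```

Call:
play_rows --commands '[{"xyz": [0.02, -0.036, 0], "spin": 0, "gripper": 0}, {"xyz": [0.02, -0.036, 0.01], "spin": 0, "gripper": 0}, {"xyz": [0.02, -0.036, 0.01], "spin": 0, "gripper": 0}, {"xyz": [0.02, -0.036, 0.01], "spin": 0, "gripper": 0}, {"xyz": [0.015, -0.036, 0.01], "spin": 0, "gripper": 0}, {"xyz": [0.015, -0.036, 0.01], "spin": 0, "gripper": 0}, {"xyz": [0.01, -0.036, 0.01], "spin": 0, "gripper": 0}, {"xyz": [0.005, -0.036, 0.01], "spin": 0, "gripper": 0}]'

```text
clock: 1.48
tcp_pos: [0.478, 0.0587, 0.3552]
eef_rot: [-0.0, -0.064, 0.998, -0.0]
wrist_force: [0.1, 0.2, -0.2]
opening: 0.094
finger_force: 0.0
```

Run:
```python
from h import *
o=monitor.get_obs(); print(o["clock"],o["tcp_pos"],o["eef_rot"],o["qpos"])
c=eyes.get_calibration("wrist"); print(c["cam_to_world"])
cv2.imwrite("pics/w1.png",eyes.snapshot("wrist")[...,::-1])
```

```text
1.4833 [0.478  0.0587 0.3552] [-0.0001 -0.0638  0.998  -0.0001] [-0.5332  0.0369  0.36    1.7548 -0.0131  1.3524  1.528 ]
[[-0.1254  0.9654  0.2285  0.4117]
 [ 0.9921  0.1223  0.0275  0.0494]
 [-0.0014  0.2302 -0.9731  0.5342]
 [ 0.      0.      0.      1.    ]]
```

View pics/w1.png

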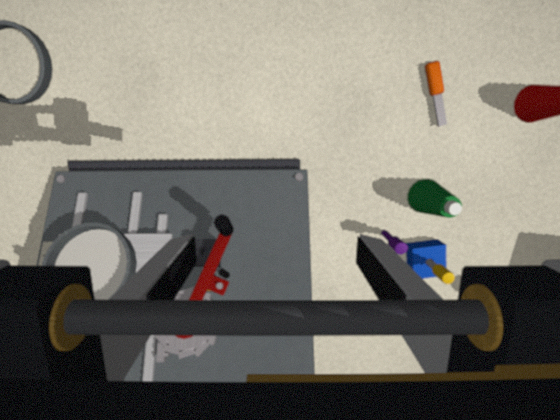

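The wrist view is upside down, with robot-side up, and the gripper hides its lower half. It shows the knob at (224,224), the board's low-left corner at (307,170), and the stand at (427,258). I'll move up the slope so the camera sees the whole board.

Call:
play_rows --commands '[{"xyz": [0.028, -0.02, 0.01], "spin": 0, "gripper": 0}, {"xyz": [0.032, -0.02, 0.01], "spin": 0, "gripper": 0}, {"xyz": [0.032, -0.02, 0.01], "spin": 0, "gripper": 0}, {"xyz": [0.032, -0.02, 0.01], "spin": 0, "gripper": 0}, {"xyz": [0.032, -0.02, 0], "spin": 0, "gripper": 0}, {"xyz": [0.032, -0.01, 0], "spin": 0, "gripper": 0}, {"xyz": [0.032, 0, 0], "spin": 0, "gripper": 0}, {"xyz": [0.0, 0, 0], "spin": 0, "gripper": 0}]'

```text
clock: 2.2
tcp_pos: [0.7009, -0.0494, 0.3908]
eef_rot: [-0.002, -0.064, 0.998, -0.0]
wrist_force: [-1.3, 0.4, -0.3]
opening: 0.0937
finger_force: 0.0
```

Run:
```python
from h import *
import json
o=monitor.get_obs(); print(o["clock"],o["tcp_pos"],o["eef_rot"],o["dq"])
c=eyes.get_calibration("wrist"); np.save("pics/w2.npy",c["cam_to_world"])
im=eyes.snapshot("wrist")[...,::-1]; cv2.imwrite("pics/w2.png",im)
cv2.imwrite("pics/w2c.png",cv2.resize(im[20:280,60:440],None,fx=2.1,fy=2.1,interpolation=cv2.INTER_CUBIC))
```

```text
2.2 [ 0.7009 -0.0494  0.3908] [-0.0023 -0.064   0.9979 -0.0004] [-0.038  -0.0972 -0.0029  0.1273  0.0441 -0.0341 -0.0138]
```

View pics/w2c.png

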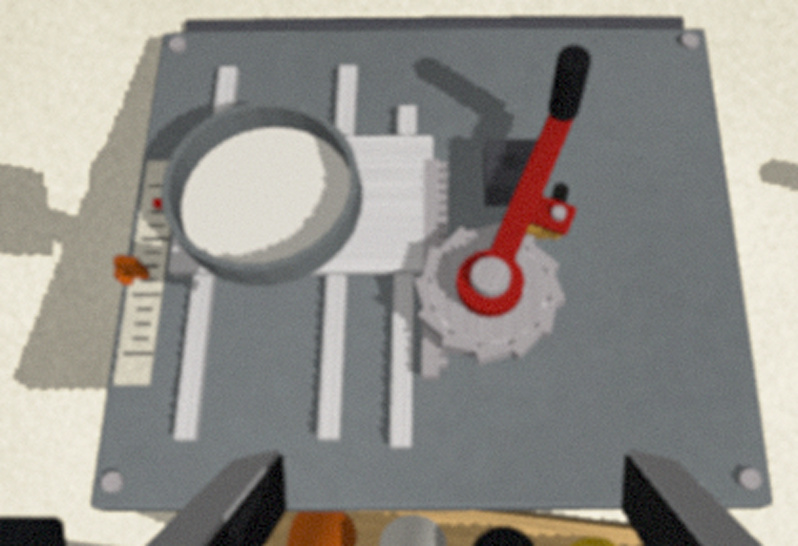

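The crop shows the board's face corners at about (165,30), (703,30), (772,505) and (93,508). The hub cap is at (490,276), the knob top at (575,57), the lock block at (485–540, 140–205), the pointer tip at (155,203) and the orange marker tip at (148,269).

```bash
cat > m2.py <<'E'
from h import *
c=eyes.get_calibration("wrist"); c["cam_to_world"]=np.load("pics/w2.npy"); ct=eyes.get_calibration("top")
u=lambda *p:np.array(p,float).reshape(-1,2)/2.1+[60-.25,20-.25]
im=cv2.imread("pics/w2.png"); 
T=u((165,30),(703,30),(772,505),(93,508))
C=np.array([[-.175,-.2,0],[-.175,.2,0],[.175,.2,0],[.175,-.2,0]])
f=lambda p:(proj(c,C@board(*p)[0].T+board(*p)[1])-T).ravel()
r=least_squares(f,[.63,-.07,.13]); print(r.x,f(r.x))
r4=least_squares(f,[.63,-.07,.13,.115]); print(r4.x,f(r4.x))
R,o=board(*r.x)
hsv=cv2.cvtColor(im,cv2.COLOR_BGR2HSV)
red=((hsv[...,0]<6)|(hsv[...,0]>174))&(hsv[...,1]>150)&(hsv[...,2]>70); org=(hsv[...,0]>=6)&(hsv[...,0]<16)&(hsv[...,1]>150)&(hsv[...,2]>90)
for n,m in(("red",red),("org",org)):
    k,l,st,ce=cv2.connectedComponentsWithStats(m.astype(np.uint8))
    for i in range(1,k):
        if st[i,4]>3: print(n,st[i],ce[i])
for n,p,z in(("hub",(490,276),.042),("knobtop",(575,57),.082),("knobbase",(564,112),.038),("ptr",(155,203),.01),("mark",(148,269),.01),("blk near-right",(487,140),.022),("blk far-right",(486,205),.022),("blk nl",(538,140),.022)): print(n,onboard(c,u(p),R,o,z))
E
python3 m2.py
```

```text
[ 0.6357 -0.0729  0.1306] [-1.081   0.5311  1.8534 -1.0808  2.1419  0.8443 -2.7726  0.466 ]
[ 0.6359 -0.073   0.1305  0.1104] [ 0.078   1.5435  0.7159 -0.027   0.313  -0.3852 -0.9323 -0.795 ]
red [ 278   75   56   95 1422] [307.9733 124.3354]
red [134 115   3   4  10] [134.8 116.5]
org [310 126  18   6  28] [317.6429 128.6429]
org [115 142  15  13 142] [120.9296 147.9296]
org [ 194  264   36   37 1042] [210.3647 281.1987]
hub [[0.0485 0.0344 0.042 ]]
knobtop [[-0.0692  0.0832  0.082 ]]
knobbase [[-0.068   0.0835  0.038 ]]
ptr [[-0.0223 -0.1809  0.01  ]]
mark [[ 0.0256 -0.1791  0.01  ]]
blk near-right [[-0.0595  0.0355  0.022 ]]
blk far-right [[-0.0111  0.034   0.022 ]]
blk nl [[-0.0594  0.0685  0.022 ]]
```

Checks: hub to knob is 127 mm (128 given), the gap is about 48 mm (38–62 given), and yaw and slope are consistent. Next, the TCP waypoints for the knob arc.

```bash
cat > st.py <<'E'
from h import *
R,o=board(.6358,-.073,.1306,.1135)
hub=np.array([.0485,.0344]); knob=np.array([-.0688,.0834]); a0=np.arctan2(*(knob-hub)[::-1])
def tcp(th,z=.064):
    b=np.r_[hub+.128*np.array([np.cos(a0+th),np.sin(a0+th)]),z]; return R@b+o-[0,0,robot.tcp_to_grasp]
E
python3 - <<'E'
from st import *
P=np.array([tcp(t) for t in (0,.1,.2,.3,.4,.5,.6,.7,.8,.88)]); print(a0,P); print(np.diff(P,axis=0)*1000)
print(P[0]-monitor.get_obs()["tcp_pos"])
E
```

```text
2.745893873483354 [[ 0.5334 -0.002   0.1153]
 [ 0.5312 -0.0144  0.1132]
 [ 0.5302 -0.0271  0.1116]
 [ 0.5302 -0.0398  0.1107]
 [ 0.5314 -0.0526  0.1104]
 [ 0.5337 -0.0652  0.1107]
 [ 0.537  -0.0775  0.1117]
 [ 0.5414 -0.0894  0.1133]
 [ 0.5467 -0.1008  0.1155]
 [ 0.5517 -0.1095  0.1177]]
[[ -2.155  -12.4242  -2.1678]
 [ -1.056  -12.6557  -1.5561]
 [  0.0536 -12.7608  -0.9288]
 [  1.1626 -12.7384  -0.2922]
 [  2.26   -12.5887   0.3472]
 [  3.3349 -12.3132   0.9832]
 [  4.3764 -11.9147   1.6094]
 [  5.3742 -11.3972   2.2195]
 [  4.982   -8.6684   2.2001]]
[-0.1657  0.0474 -0.2764]
```

Call:
play_rows --commands '[{"xyz": [-0.024, 0.007, -0.025], "spin": 0, "gripper": 140}, {"xyz": [-0.024, 0.007, -0.028], "spin": 0, "gripper": 140}, {"xyz": [-0.024, 0.007, -0.028], "spin": 0, "gripper": 140}, {"xyz": [-0.024, 0.007, -0.028], "spin": 0, "gripper": 140}, {"xyz": [-0.024, 0.007, -0.028], "spin": 0, "gripper": 140}, {"xyz": [-0.024, 0.007, -0.028], "spin": 0, "gripper": 140}, {"xyz": [-0.022, 0.005, -0.025], "spin": 0, "gripper": 140}, {"xyz": [0, 0, 0], "spin": 0, "gripper": 140}]'

```text
clock: 2.92
tcp_pos: [0.5254, -0.001, 0.201]
eef_rot: [-0.003, -0.065, 0.998, 0.001]
wrist_force: [0.6, 0.3, 0.0]
opening: 0.0443
finger_force: 0.0
```

Run:
```python
from st import *
ob=monitor.get_obs(); print(ob["clock"],ob["tcp_pos"],ob["opening"],tcp(0)-ob["tcp_pos"])
c=eyes.get_calibration("wrist"); np.save("pics/w3.npy",c["cam_to_world"])
im=eyes.snapshot("wrist")[...,::-1]; cv2.imwrite("pics/w3.png",im)
for z in(.038,.082): print(proj(c,R@np.r_[knob,z]+o))
# wrist-view: black knob top
```

```text
2.9167 [ 0.5254 -0.001   0.201 ] 0.044348234506207035 [ 0.008  -0.001  -0.0857]
[[274.2764 238.63  ]]
[[273.9627 226.2173]]
```

View pics/w3.png

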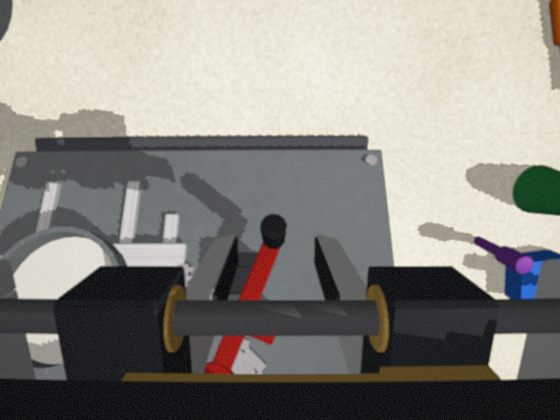

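The knob appears at (273,230), between the fingers and as predicted. I'll descend, close and make the first stroke to about 0.8 rad.

Call:
play_rows --commands '[{"xyz": [0.008, -0.001, -0.015], "spin": 0, "gripper": 140}, {"xyz": [0, 0, -0.022], "spin": 0, "gripper": 140}, {"xyz": [0, 0, -0.022], "spin": 0, "gripper": 140}, {"xyz": [0, 0, -0.018], "spin": 0, "gripper": 150}, {"xyz": [0, 0, -0.008], "spin": 0, "gripper": 190}, {"xyz": [0, 0, 0], "spin": 0, "gripper": 215}, {"xyz": [0, 0, 0], "spin": 0, "gripper": 215}, {"xyz": [0, 0, 0], "spin": 0, "gripper": 215}]' --squeeze 6

```text
clock: 3.63
tcp_pos: [0.5402, -0.0033, 0.1212]
eef_rot: [0.001, -0.064, 0.998, 0.0]
wrist_force: [0.8, 0.3, -4.1]
opening: 0.0196
finger_force: 6.0
```

Call:
play_rows --commands '[{"xyz": [0, 0, 0], "spin": 0, "gripper": 195}, {"xyz": [-0.007, 0.001, 0], "spin": 0, "gripper": 195}, {"xyz": [0, 0, -0.005], "spin": 0, "gripper": 195}, {"xyz": [0, 0, 0], "spin": 0, "gripper": 215}, {"xyz": [0, 0, 0], "spin": 0, "gripper": 215}]'

```text
clock: 4.05
tcp_pos: [0.5321, -0.0022, 0.1147]
eef_rot: [-0.0, -0.064, 0.998, 0.0]
wrist_force: [-1.2, 0.2, -3.4]
opening: 0.02
finger_force: 6.0
```

Call:
play_rows --commands '[{"xyz": [-0.002, -0.0124, -0.002], "spin": 0, "gripper": 215}, {"xyz": [-0.001, -0.0127, -0.0015], "spin": 0, "gripper": 215}, {"xyz": [0, -0.0128, -0.001], "spin": 0, "gripper": 215}, {"xyz": [0.0012, -0.0127, -0.0003], "spin": 0, "gripper": 215}, {"xyz": [0.0023, -0.0126, 0.0003], "spin": 0, "gripper": 215}, {"xyz": [0.0033, -0.0123, 0.001], "spin": 0, "gripper": 215}, {"xyz": [0.0044, -0.0119, 0.0016], "spin": 0, "gripper": 215}, {"xyz": [0.0054, -0.0114, 0.0022], "spin": 0, "gripper": 215}]'

```text
clock: 4.72
tcp_pos: [0.5455, -0.1007, 0.1147]
eef_rot: [-0.001, -0.064, 0.998, 0.001]
wrist_force: [-4.5, 4.7, -2.5]
opening: 0.0199
finger_force: 6.0
```

Call:
play_rows --commands '[{"xyz": [0.0045, -0.008, 0.002], "spin": 0, "gripper": 215}, {"xyz": [0, 0, 0], "spin": 0, "gripper": 215}, {"xyz": [0, 0, 0], "spin": 0, "gripper": 215}]'

```text
clock: 4.97
tcp_pos: [0.5502, -0.1076, 0.1168]
eef_rot: [-0.001, -0.064, 0.998, 0.001]
wrist_force: [-5.3, 12.1, 2.6]
opening: 0.0255
finger_force: 6.0
```

```bash
cat > look.py <<'E'
import sys
from st import *
def blobs():
    ct=eyes.get_calibration("top"); im=eyes.snapshot("top")[...,::-1]; cv2.imwrite(sys.argv[1],im)
    return ct,im
ob=monitor.get_obs(); p=ob["tcp_pos"]+[0,0,robot.tcp_to_grasp]; b=R.T@(p-o)
d=b[:2]-hub; print("clock",ob["clock"],"board",b,"r",np.hypot(*d),"theta",(np.arctan2(d[1],d[0])-a0)%(2*np.pi))
if len(sys.argv)>1:
    ct,im=blobs(); h=cv2.cvtColor(im,cv2.COLOR_BGR2HSV)
    # refine ptr/mark by colour centroids near the expected places
    q0=proj(ct,R@np.array([0,-.18,.01])+o)[0]; x,y=q0.astype(int); print(q0)
    s=h[y-45:y+35,x-15:x+22]
    for n,m in(("red",((s[...,0]<6)|(s[...,0]>172))&(s[...,1]>110)),("org",(s[...,0]>=6)&(s[...,0]<18)&(s[...,1]>110))):
        k,l,st,ce=cv2.connectedComponentsWithStats(m.astype(np.uint8))
        for i in range(1,k):
            if st[i,4]>1:
                u=ce[i]+[x-15,y-45]; print(n,st[i,4],u,onboard(ct,[u],R,o,.01))
E
python3 look.py pics/t1.png
```

```text
clock 4.9667 board [-0.0664 -0.0231  0.0638] r 0.12845206215675134 theta 0.8600091334842119
[350.5388 150.194 ]
red 2 [348.5 149. ] [[ 0.0044 -0.1739  0.01  ]]
org 21 [353.1429 141.1429] [[ 0.0271 -0.1892  0.01  ]]
```

Call:
play_rows --commands '[{"xyz": [-0.0045, 0.008, -0.002], "spin": 0, "gripper": 215}, {"xyz": [-0.0054, 0.0114, -0.0022], "spin": 0, "gripper": 215}, {"xyz": [-0.0044, 0.0119, -0.0016], "spin": 0, "gripper": 215}, {"xyz": [-0.0033, 0.0123, -0.001], "spin": 0, "gripper": 215}, {"xyz": [-0.0023, 0.0126, -0.0003], "spin": 0, "gripper": 215}, {"xyz": [-0.0012, 0.0127, 0.0003], "spin": 0, "gripper": 215}, {"xyz": [0, 0.0128, 0.001], "spin": 0, "gripper": 215}, {"xyz": [0.001, 0.0127, 0.0015], "spin": 0, "gripper": 215}]'

```text
clock: 5.68
tcp_pos: [0.5299, -0.013, 0.1129]
eef_rot: [-0.0, -0.064, 0.998, 0.0]
wrist_force: [-0.3, -1.6, -1.5]
opening: 0.0201
finger_force: 6.0
```

Call:
play_rows --commands '[{"xyz": [0.002, 0.0124, 0.002], "spin": 0, "gripper": 215}, {"xyz": [0.0008, 0.003, 0.0006], "spin": 0, "gripper": 215}, {"xyz": [0, 0, 0], "spin": 0, "gripper": 215}]'

```text
clock: 5.93
tcp_pos: [0.5328, 0.0026, 0.1155]
eef_rot: [-0.0, -0.065, 0.998, 0.0]
wrist_force: [-5.1, 1.5, 1.0]
opening: 0.0199
finger_force: 6.0
```

```bash
python3 look.py
```

```text
clock 5.9333 board [-0.0696  0.0883  0.0641] r 0.12980955353819967 theta 6.250310342179693
```

Call:
play_rows --commands '[{"xyz": [0.0015, 0.004, 0.0014], "spin": 0, "gripper": 215}, {"xyz": [0, 0, 0], "spin": 0, "gripper": 215}]'

```text
clock: 6.1
tcp_pos: [0.5339, 0.0055, 0.1165]
eef_rot: [-0.001, -0.064, 0.998, 0.0]
wrist_force: [-6.3, 2.8, -2.8]
opening: 0.02
finger_force: 6.0
```

Call:
play_rows --commands '[{"xyz": [0.0015, 0.004, 0.0014], "spin": 0, "gripper": 215}, {"xyz": [0, 0, 0], "spin": 0, "gripper": 215}]'

```text
clock: 6.27
tcp_pos: [0.5358, 0.0072, 0.118]
eef_rot: [-0.001, -0.064, 0.998, -0.001]
wrist_force: [-2.4, -12.2, -5.9]
opening: 0.022
finger_force: 6.0
```

```bash
python3 look.py
```

```text
clock 6.2667 board [-0.0652  0.0925  0.0645] r 0.12766658178323292 theta 6.206020645046678
```

```bash
sed -i 's/a0=np.arctan2(\*(knob-hub)\[::-1\])/a0=np.arctan2(*(knob-hub)[::-1])-.063/' st.py
python3 - <<'E'
from st import *
T=[.0,.1,.2,.3,.4,.5,.6,.7,.8,.87]
P=np.array([tcp(t) for t in T]); print(P[0]-monitor.get_obs()["tcp_pos"]); print(np.diff(P,axis=0)*1000)
u=R@np.r_[hub+.09*np.array([np.cos(a0),np.sin(a0)])+.024*np.array([-np.sin(a0),np.cos(a0)]),.022]+o; print("hole",u)
E
```

```text
[-0.0005 -0.0015 -0.001 ]
[[ -2.8371 -12.2144  -2.5424]
 [ -1.7503 -12.5245  -1.9436]
 [ -0.6461 -12.7094  -1.3254]
 [  0.4646 -12.7674  -0.694 ]
 [  1.5706 -12.6978  -0.0556]
 [  2.661  -12.5013   0.5833]
 [  3.7247 -12.1799   1.2164]
 [  4.7512 -11.7368   1.8373]
 [  3.9116  -7.8891   1.646 ]]
hole [ 0.5813 -0.027   0.1111]
```

Call:
play_rows --commands '[{"xyz": [-0.0035, -0.015, -0.0035], "spin": 0, "gripper": 215}, {"xyz": [-0.0018, -0.0125, -0.002], "spin": 0, "gripper": 215}, {"xyz": [-0.0006, -0.0127, -0.0013], "spin": 0, "gripper": 215}, {"xyz": [0.0005, -0.0128, -0.0007], "spin": 0, "gripper": 215}, {"xyz": [0.0016, -0.0127, 0], "spin": 0, "gripper": 215}, {"xyz": [0.0027, -0.0125, 0.0006], "spin": 0, "gripper": 215}, {"xyz": [0.0037, -0.0122, 0.0012], "spin": 0, "gripper": 215}, {"xyz": [0.0048, -0.0117, 0.0018], "spin": 0, "gripper": 215}]'

```text
clock: 6.93
tcp_pos: [0.5433, -0.0934, 0.1141]
eef_rot: [-0.0, -0.064, 0.998, 0.0]
wrist_force: [-2.8, 4.5, -2.5]
opening: 0.0197
finger_force: 6.0
```

Call:
play_rows --commands '[{"xyz": [0.004, -0.008, 0.0016], "spin": 0, "gripper": 215}, {"xyz": [0, 0, 0], "spin": 0, "gripper": 215}, {"xyz": [0, 0, 0], "spin": 0, "gripper": 215}]'

```text
clock: 7.18
tcp_pos: [0.5477, -0.102, 0.116]
eef_rot: [0.0, -0.064, 0.998, -0.0]
wrist_force: [-2.4, -3.4, -2.3]
opening: 0.0197
finger_force: 6.0
```

```bash
python3 look.py pics/t2.png
```

```text
clock 7.1833 board [-0.0683 -0.0173  0.064 ] r 0.12772339201196026 theta 0.8752874398920092
[350.5388 150.194 ]
red 3 [348.3333 144.3333] [[ 0.0189 -0.1741  0.01  ]]
org 21 [353.1905 141.1905] [[ 0.0269 -0.1893  0.01  ]]
```

Call:
play_rows --commands '[{"xyz": [-0.004, 0.008, -0.0016], "spin": 0, "gripper": 215}, {"xyz": [-0.0048, 0.0117, -0.0018], "spin": 0, "gripper": 215}, {"xyz": [-0.0037, 0.0122, -0.0012], "spin": 0, "gripper": 215}, {"xyz": [-0.0027, 0.0125, -0.0006], "spin": 0, "gripper": 215}, {"xyz": [-0.0016, 0.0127, 0], "spin": 0, "gripper": 215}, {"xyz": [-0.0005, 0.0128, 0.0007], "spin": 0, "gripper": 215}, {"xyz": [0.0006, 0.0127, 0.0013], "spin": 0, "gripper": 215}, {"xyz": [0.0018, 0.0125, 0.002], "spin": 0, "gripper": 215}]'

```text
clock: 7.9
tcp_pos: [0.5322, -0.004, 0.1148]
eef_rot: [0.0, -0.065, 0.998, 0.0]
wrist_force: [-0.2, -1.7, -1.8]
opening: 0.02
finger_force: 6.0
```

Call:
play_rows --commands '[{"xyz": [0, 0, 0], "spin": 0, "gripper": 215}, {"xyz": [-0.0018, -0.0125, -0.002], "spin": 0, "gripper": 215}, {"xyz": [-0.0006, -0.0127, -0.0013], "spin": 0, "gripper": 215}, {"xyz": [0.0005, -0.0128, -0.0007], "spin": 0, "gripper": 215}, {"xyz": [0.0016, -0.0127, 0], "spin": 0, "gripper": 215}, {"xyz": [0, 0, 0], "spin": 0, "gripper": 215}, {"xyz": [0, 0, 0], "spin": 0, "gripper": 180}, {"xyz": [0, 0, 0], "spin": 0, "gripper": 140}]'

```text
clock: 8.57
tcp_pos: [0.5327, -0.0562, 0.1109]
eef_rot: [0.0, -0.064, 0.998, 0.0]
wrist_force: [-0.2, 0.5, 1.3]
opening: 0.0298
finger_force: 0.0
```

```bash
python3 look.py
```

```text
clock 8.5667 board [-0.0785  0.0301  0.0641] r 0.12704697886293176 theta 0.49292834886663606
```

Call:
play_rows --commands '[{"xyz": [0, 0, 0.03], "spin": 0, "gripper": 140}, {"xyz": [0, 0, 0.034], "spin": 0, "gripper": 140}, {"xyz": [0.015, -0.01, 0.03], "spin": 0, "gripper": 140}, {"xyz": [0.025, -0.02, 0.025], "spin": 0, "gripper": 140}, {"xyz": [0.03, -0.02, 0.02], "spin": 0, "gripper": 140}, {"xyz": [0.03, -0.022, 0.02], "spin": 0, "gripper": 140}, {"xyz": [0.03, -0.022, 0.015], "spin": 0, "gripper": 140}, {"xyz": [0.03, -0.022, 0.005], "spin": 0, "gripper": 140}]'

```text
clock: 9.23
tcp_pos: [0.6944, -0.1726, 0.2927]
eef_rot: [0.002, -0.065, 0.998, -0.0]
wrist_force: [-0.3, 1.0, 2.0]
opening: 0.0425
finger_force: 0.0
```

Call:
play_rows --commands '[{"xyz": [0.03, -0.022, 0], "spin": 0, "gripper": 140}, {"xyz": [0.03, -0.022, 0], "spin": 0, "gripper": 140}, {"xyz": [0, 0, 0], "spin": 0, "gripper": 140}]'

```text
clock: 9.48
tcp_pos: [0.7551, -0.2195, 0.2858]
eef_rot: [-0.002, -0.064, 0.998, -0.001]
wrist_force: [-1.7, 0.1, -1.9]
opening: 0.0424
finger_force: 0.0
```

```bash
cat > pm.py <<'E'
import sys
from st import *
ob=monitor.get_obs(); c=eyes.get_calibration("wrist"); im=np.ascontiguousarray(eyes.snapshot("wrist")[...,::-1]); n=sys.argv[1]
cv2.imwrite(f"pics/{n}.png",im); np.save(f"pics/{n}.npy",c["cam_to_world"]); print(ob["clock"],ob["tcp_pos"])
q=proj(c,np.array([[.0256,-.18,.01],[0,-.15,.01],[.05,-.2,.01]])@R.T+o); print(q)
x,y=q[0].astype(int); x0,y0=max(x-60,0),max(y-50,0)
cr=im[y0:y0+100,x0:x0+120]; cv2.imwrite(f"pics/{n}c.png",cv2.resize(cr,None,fx=6,fy=6,interpolation=cv2.INTER_CUBIC)); print(x0,y0)
s=cv2.cvtColor(cr,cv2.COLOR_BGR2HSV)
for nm,m in(("red",((s[...,0]<6)|(s[...,0]>172))&(s[...,1]>130)),("org",(s[...,0]>=6)&(s[...,0]<20)&(s[...,1]>130))):
    k,l,st,ce=cv2.connectedComponentsWithStats(m.astype(np.uint8))
    for i in range(1,k):
        if st[i,4]>4: print(nm,st[i],ce[i]+[x0,y0],onboard(c,[ce[i]+[x0,y0]],R,o,.01))
E
python3 pm.py p1
```

```text
9.4833 [ 0.7551 -0.2195  0.2858]
[[257.2316 118.0125]
 [287.3981  95.6902]
 [236.059  140.3076]]
197 68
red [61 43 14  6 82] [264.5   113.561] [[ 0.0206 -0.1729  0.01  ]]
org [ 42  40  19  21 298] [246.6846 117.3523] [[ 0.0248 -0.1904  0.01  ]]
```

View pics/p1c.png

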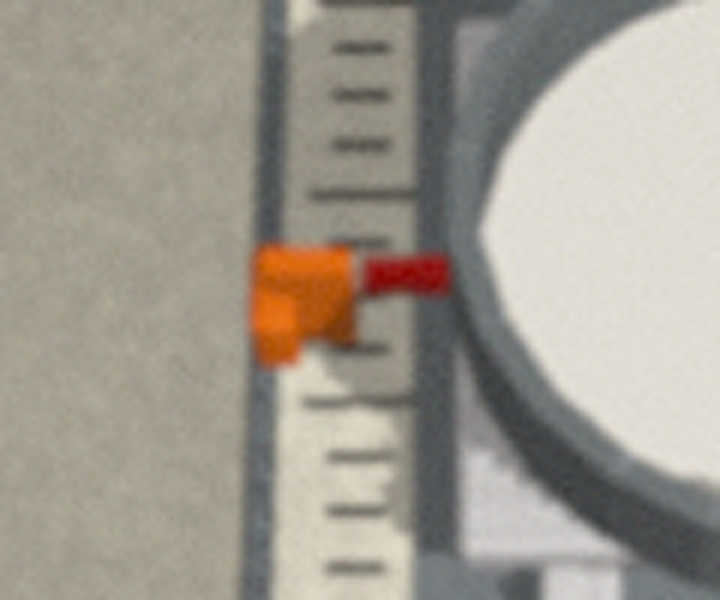

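The crop shows the red pointer at about y=274 and the orange marker body at y 245–345, still roughly 4–5 mm further up the slope. Because of height parallax I'll take a view square to the board before the last push.

Call:
play_rows --commands '[{"xyz": [-0.025, -0.006, 0], "spin": 0, "gripper": 60}, {"xyz": [-0.03, -0.007, 0], "spin": 0, "gripper": 60}, {"xyz": [-0.03, -0.007, 0], "spin": 0, "gripper": 60}, {"xyz": [-0.03, -0.007, 0], "spin": 0, "gripper": 60}, {"xyz": [-0.03, -0.007, 0], "spin": 0, "gripper": 60}, {"xyz": [-0.03, -0.007, 0], "spin": 0, "gripper": 60}, {"xyz": [-0.01, 0, 0], "spin": 0, "gripper": 60}, {"xyz": [0, 0, 0], "spin": 0, "gripper": 60}]'

```text
clock: 10.2
tcp_pos: [0.5652, -0.2574, 0.291]
eef_rot: [0.001, -0.064, 0.998, 0.0]
wrist_force: [-0.4, 0.2, -0.4]
opening: 0.0717
finger_force: 0.0
```

```bash
python3 pm.py p2
```

```text
10.2 [ 0.5652 -0.2574  0.291 ]
[[271.7624 294.2068]
 [297.6979 271.2733]
 [253.8395 316.7958]]
211 244
red [61 46 12  4 48] [277.5 291.5] [[ 0.0226 -0.1735  0.01  ]]
org [ 45  44  16  13 126] [261.4365 294.6032] [[ 0.026  -0.1917  0.01  ]]
```

View pics/p2c.png

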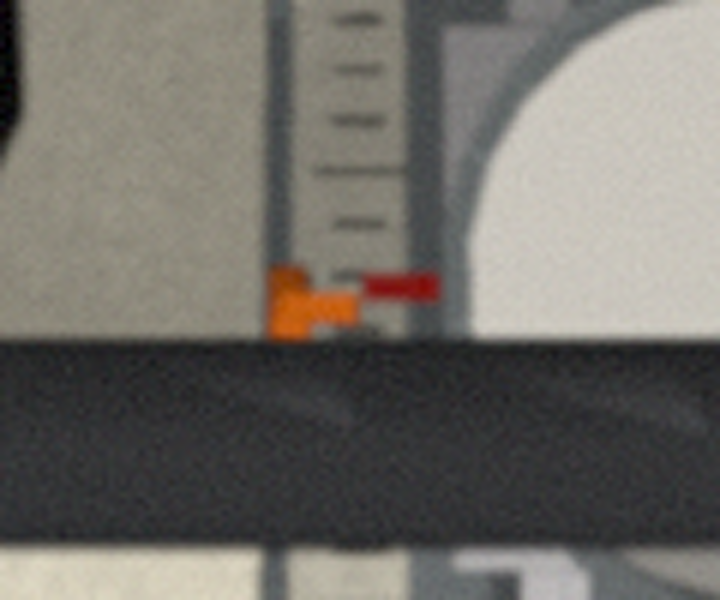

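In the near-square view the red pointer is centred at crop y=287 and the orange line bar at y≈308, so the pointer is about 3.5–4 mm short.

```bash
cat > tri.py <<'E'
from st import *
res={}
for n,(x0,y0) in(("p1",(197,68)),("p2",(211,244))):
    c=eyes.get_calibration("wrist"); c["cam_to_world"]=np.load(f"pics/{n}.npy"); im=cv2.imread(f"pics/{n}.png").astype(float)
    sat=im[...,2]-im[...,0]  # R-B
    def cen(cols,r0,r1):
        p=np.clip(sat[r0:r1,cols].mean(1)-25,0,None); r=np.arange(r0,r1); print(n,(p).round().astype(int)); return (p*r).sum()/p.sum()
    if n=="p1": m=(252.5,cen(slice(249,256),105,130)); q=(266,cen(slice(261,271),105,125))
    else: m=(266.5,cen(slice(264,270),286,300)); q=(278,cen(slice(273,283),284,299))
    print(n,m,q,"cam board",R.T@(c["cam_to_world"][:3,3]-o))
    for z in(.008,.012,.016,.02): print(z,"mark",onboard(c,[m],R,o,z)[0,:2],"ptr",onboard(c,[q],R,o,z)[0,:2])
E
python3 tri.py
```

```text
p1 [  0   0   0  19  87 143 161 158 150 137 128 130 125 117 114 113 105  91
  79  50  16   0   0   0   0]
p1 [  0   0   0   0   0  24  68  96 101  95  76  42   4   0   0   0   0   0
   0   0]
p1 (252.5, np.float64(115.68842355387243)) (266, np.float64(113.16620443740094)) cam board [ 0.2041 -0.1611  0.2879]
0.008 mark [ 0.0216 -0.1849] ptr [ 0.0188 -0.1715]
0.012 mark [ 0.0242 -0.1845] ptr [ 0.0215 -0.1713]
0.016 mark [ 0.0268 -0.1842] ptr [ 0.0241 -0.1712]
0.02 mark [ 0.0295 -0.1838] ptr [ 0.0268 -0.171 ]
p2 [  0   0   0   0   0   0  39 103 145 155 143  95  22   0]
p2 [ 0  0  0  0  0 20 61 83 84 55 13  0  0  0  0]
p2 (266.5, np.float64(294.901448587034)) (278, np.float64(291.41611583254644)) cam board [ 0.0384 -0.1742  0.3893]
0.008 mark [ 0.0263 -0.186 ] ptr [ 0.0225 -0.1729]
0.012 mark [ 0.0264 -0.1859] ptr [ 0.0226 -0.1729]
0.016 mark [ 0.0265 -0.1858] ptr [ 0.0228 -0.1729]
0.02 mark [ 0.0267 -0.1857] ptr [ 0.023  -0.1729]
```

Call:
play_rows --commands '[{"xyz": [-0.003, 0.02, -0.008], "spin": 0, "gripper": 140}, {"xyz": [-0.005, 0.03, -0.014], "spin": 0, "gripper": 140}, {"xyz": [-0.005, 0.03, -0.014], "spin": 0, "gripper": 140}, {"xyz": [-0.005, 0.03, -0.014], "spin": 0, "gripper": 140}, {"xyz": [-0.005, 0.03, -0.014], "spin": 0, "gripper": 140}, {"xyz": [-0.005, 0.03, -0.014], "spin": 0, "gripper": 140}, {"xyz": [-0.004, 0.03, -0.012], "spin": 0, "gripper": 140}, {"xyz": [0, 0, 0], "spin": 0, "gripper": 140}]'

```text
clock: 10.92
tcp_pos: [0.5346, -0.0502, 0.1973]
eef_rot: [-0.001, -0.068, 0.998, 0.001]
wrist_force: [-0.1, 0.9, 0.3]
opening: 0.0423
finger_force: 0.0
```

Call:
play_rows --commands '[{"xyz": [0, 0, -0.015], "spin": 0, "gripper": 140}, {"xyz": [0, 0, -0.015], "spin": 0, "gripper": 140}, {"xyz": [0, 0, 0], "spin": 0, "gripper": 140}]'

```text
clock: 11.17
tcp_pos: [0.5348, -0.0563, 0.1674]
eef_rot: [-0.001, -0.065, 0.998, 0.0]
wrist_force: [-0.6, 0.7, -0.0]
opening: 0.0423
finger_force: 0.0
```

Call:
play_rows --commands '[{"xyz": [-0.002, 0, -0.018], "spin": 0, "gripper": 140}, {"xyz": [0, 0, -0.02], "spin": 0, "gripper": 140}, {"xyz": [0, 0, -0.018], "spin": 0, "gripper": 150}, {"xyz": [0, 0, 0], "spin": 0, "gripper": 180}, {"xyz": [0, 0, 0], "spin": 0, "gripper": 215}, {"xyz": [0, 0, 0], "spin": 0, "gripper": 215}, {"xyz": [0, 0, 0], "spin": 0, "gripper": 215}]'

```text
clock: 11.75
tcp_pos: [0.5341, -0.0576, 0.1149]
eef_rot: [0.001, -0.064, 0.998, -0.0]
wrist_force: [0.8, 0.4, 0.7]
opening: 0.0199
finger_force: 6.0
```

```bash
python3 look.py
```

```text
clock 11.75 board [-0.0755  0.0285  0.0669] r 0.12413969792239568 theta 0.5058559606126689
```

Call:
play_rows --commands '[{"xyz": [0.0013, -0.0063, 0.0003], "spin": 0, "gripper": 215}, {"xyz": [0.0013, -0.0062, 0.0003], "spin": 0, "gripper": 215}, {"xyz": [0, 0, 0], "spin": 0, "gripper": 215}, {"xyz": [0, 0, 0], "spin": 0, "gripper": 215}]'

```text
clock: 12.08
tcp_pos: [0.5361, -0.0704, 0.1149]
eef_rot: [0.001, -0.064, 0.998, -0.0]
wrist_force: [-1.9, 0.9, 7.6]
opening: 0.02
finger_force: 6.0
```

```bash
python3 look.py
python3 - <<'E'
from st import *
c=eyes.get_calibration("wrist"); print(proj(c,np.array([[.0256,-.18,.01]])@R.T+o))
E
```

```text
clock 12.0833 board [-0.0752  0.0156  0.0667] r 0.1250904758079669 theta 0.6097154886114442
[[-29.7685 433.4036]]
```

Call:
play_rows --commands '[{"xyz": [0, 0, 0], "spin": 0, "gripper": 180}, {"xyz": [0, 0, 0.01], "spin": 0, "gripper": 120}, {"xyz": [0, 0, 0.03], "spin": 0, "gripper": 60}, {"xyz": [0, 0, 0.03], "spin": 0, "gripper": 60}, {"xyz": [0.004, -0.017, 0.03], "spin": 0, "gripper": 60}, {"xyz": [0.005, -0.03, 0.025], "spin": 0, "gripper": 60}, {"xyz": [0.005, -0.03, 0.02], "spin": 0, "gripper": 60}, {"xyz": [0.005, -0.03, 0.02], "spin": 0, "gripper": 60}]'

```text
clock: 12.75
tcp_pos: [0.5548, -0.1784, 0.2818]
eef_rot: [0.001, -0.064, 0.998, -0.0]
wrist_force: [-0.2, -0.5, 0.5]
opening: 0.0693
finger_force: 0.0
```

Call:
play_rows --commands '[{"xyz": [0.002, -0.03, 0.011], "spin": 0, "gripper": 60}, {"xyz": [0.0, -0.03, 0], "spin": 0, "gripper": 60}, {"xyz": [0.0, -0.02, 0], "spin": 0, "gripper": 60}, {"xyz": [0, 0, 0], "spin": 0, "gripper": 60}, {"xyz": [0, 0, 0], "spin": 0, "gripper": 60}]'

```text
clock: 13.17
tcp_pos: [0.5563, -0.2583, 0.2908]
eef_rot: [0.0, -0.063, 0.998, -0.0]
wrist_force: [-0.5, 0.6, -0.2]
opening: 0.0715
finger_force: 0.0
```

```bash
python3 pm.py p3
python3 - <<'E'
from st import *
c=eyes.get_calibration("wrist"); im=cv2.imread("pics/p3.png").astype(float); sat=im[...,2]-im[...,0]
qm=proj(c,R@np.array([.0264,-.1858,.014])+o)[0]; qp=proj(c,R@np.array([.0264,-.1729,.013])+o)[0]; print(qm,qp)
for q,w in((qm,2.5),(qp,4)):
    u,v=int(round(q[0])),int(round(q[1])); s=sat[v-9:v+9,int(u-w):int(u+w)+1].mean(1); p=np.clip(s-25,0,None); print(s.round().astype(int)); r=(p*np.arange(v-9,v+9)).sum()/p.sum(); print(r,onboard(c,[[q[0],r]],R,o,.013))
E
```

```text
13.1667 [ 0.5563 -0.2583  0.2908]
[[271.8122 301.8637]
 [297.6138 278.8932]
 [253.9889 324.477 ]]
211 251
org [45 45  6  5 28] [258.5    298.1429] [[ 0.0214 -0.1952  0.01  ]]
[265.2858 302.1685] [276.737  302.1403]
[15 15 15 18 18 21 20 12  3 -4 -2 -2 -2  2 -2 -2 -3 -5]
nan [[nan nan nan]]
[ 8  8  8  8  7  8 10 12  6 -1 -1 -1 -3 -1 -2 -3 -2 -1]
nan [[nan nan nan]]<stdin>:5: RuntimeWarning: invalid value encountered in scalar divide
```

Hidden by the gripper bar; move 20 mm up the slope.

Call:
play_rows --commands '[{"xyz": [0.012, 0, 0], "spin": 0, "gripper": 60}, {"xyz": [0.01, 0, 0], "spin": 0, "gripper": 60}, {"xyz": [0, 0, 0], "spin": 0, "gripper": 60}, {"xyz": [0, 0, 0], "spin": 0, "gripper": 60}]'

```text
clock: 13.55
tcp_pos: [0.5791, -0.2563, 0.2899]
eef_rot: [-0.0, -0.065, 0.998, -0.0]
wrist_force: [-0.6, -0.3, -0.2]
opening: 0.0717
finger_force: 0.0
```

```bash
cat > pq.py <<'E'
from st import *
c=eyes.get_calibration("wrist"); im=np.ascontiguousarray(eyes.snapshot("wrist")[...,::-1]); cv2.imwrite("pics/p4.png",im); sat=im[...,2].astype(float)-im[...,0]
qm=proj(c,R@np.array([.0264,-.1858,.014])+o)[0]; qp=proj(c,R@np.array([.0260,-.1729,.013])+o)[0]; print(qm,qp,monitor.get_obs()["clock"])
for q,w in((qm,2.5),(qp,4)):
    u,v=int(round(q[0])),int(round(q[1])); s=sat[v-9:v+10,int(u-w):int(u+w)+1].mean(1); p=np.clip(s-35,0,None); print(s.round().astype(int)); r=(p*np.arange(v-9,v+10)).sum()/p.sum(); print(r,onboard(c,[[q[0],r]],R,o,.013))
E
python3 pq.py
```

```text
[266.8827 284.3468] [278.5223 284.0141] 13.6
[ 15  15  15  14  10  12  44 113 166 182 185 156  91  28  12  14  15  14
  16]
284.3546987951807 [[ 0.0263 -0.1858  0.013 ]]
[  6   5   7   5   4   9  35  76 107 113  93  53  16   6   4   6   7   5
   5]
283.77587646076796 [[ 0.0257 -0.1729  0.013 ]]
```

0.6 mm short. I'll regrip, nudge about 2.5 mm at the knob, then swing back to rest.

Call:
play_rows --commands '[{"xyz": [-0.004, 0.02, -0.01], "spin": 0, "gripper": 140}, {"xyz": [-0.007, 0.03, -0.015], "spin": 0, "gripper": 140}, {"xyz": [-0.007, 0.03, -0.015], "spin": 0, "gripper": 140}, {"xyz": [-0.007, 0.03, -0.015], "spin": 0, "gripper": 140}, {"xyz": [-0.007, 0.03, -0.015], "spin": 0, "gripper": 140}, {"xyz": [-0.007, 0.03, -0.015], "spin": 0, "gripper": 140}, {"xyz": [-0.005, 0.016, -0.015], "spin": 0, "gripper": 140}, {"xyz": [0, 0, -0.01], "spin": 0, "gripper": 140}]'

```text
clock: 14.27
tcp_pos: [0.5334, -0.0672, 0.1791]
eef_rot: [-0.0, -0.066, 0.998, 0.001]
wrist_force: [1.0, -0.3, 0.1]
opening: 0.0422
finger_force: 0.0
```

Call:
play_rows --commands '[{"xyz": [0, 0, 0], "spin": 0, "gripper": 140}, {"xyz": [0, 0, 0], "spin": 0, "gripper": 140}]'

```text
clock: 14.43
tcp_pos: [0.5347, -0.0721, 0.1804]
eef_rot: [-0.0, -0.064, 0.998, -0.0]
wrist_force: [1.0, -0.7, -0.2]
opening: 0.0421
finger_force: 0.0
```

Call:
play_rows --commands '[{"xyz": [0.001, 0.0017, -0.022], "spin": 0, "gripper": 140}, {"xyz": [0, 0, -0.025], "spin": 0, "gripper": 140}, {"xyz": [0, 0, -0.019], "spin": 0, "gripper": 150}, {"xyz": [0, 0, 0], "spin": 0, "gripper": 180}, {"xyz": [0, 0, 0], "spin": 0, "gripper": 215}, {"xyz": [0, 0, 0], "spin": 0, "gripper": 215}, {"xyz": [0.0006, -0.0025, 0.0002], "spin": 0, "gripper": 215}, {"xyz": [0, 0, 0], "spin": 0, "gripper": 215}]'

```text
clock: 15.1
tcp_pos: [0.5371, -0.0721, 0.1157]
eef_rot: [0.001, -0.064, 0.998, 0.0]
wrist_force: [-1.8, 2.0, 7.6]
opening: 0.0197
finger_force: 6.0
```

```bash
python3 look.py;python3 - <<'E'
from st import *
T=[.65,.55,.45,.35,.25,.15,.05,-.02]
P=np.array([tcp(t) for t in T]); print(np.diff(P,axis=0)*1000)
E
```

```text
clock 15.1 board [-0.0741  0.0137  0.0671] r 0.12434511674751494 theta 0.6257911260679148
[[-3.1968 12.3561 -0.9009]
 [-2.1184 12.6153 -0.2641]
 [-1.0189 12.7485  0.3753]
 [ 0.0909 12.7543  1.011 ]
 [ 1.1997 12.6327  1.6366]
 [ 2.2966 12.3849  2.2458]
 [ 2.2484  8.4556  1.9228]]
```

Call:
play_rows --commands '[{"xyz": [-0.0026, 0.0095, -0.001], "spin": 0, "gripper": 215}, {"xyz": [-0.0021, 0.0126, -0.0003], "spin": 0, "gripper": 215}, {"xyz": [-0.001, 0.0127, 0.0004], "spin": 0, "gripper": 215}, {"xyz": [0.0001, 0.0128, 0.001], "spin": 0, "gripper": 215}, {"xyz": [0.0012, 0.0126, 0.0016], "spin": 0, "gripper": 215}, {"xyz": [0.0023, 0.0124, 0.0022], "spin": 0, "gripper": 215}, {"xyz": [0.0016, 0.0062, 0.0014], "spin": 0, "gripper": 215}, {"xyz": [0, 0, 0], "spin": 0, "gripper": 215}]'

```text
clock: 15.77
tcp_pos: [0.5361, 0.0066, 0.1201]
eef_rot: [0.0, -0.064, 0.998, -0.001]
wrist_force: [0.7, -11.9, -0.6]
opening: 0.0207
finger_force: 6.0
```

Call:
play_rows --commands '[{"xyz": [0.001, 0.0045, 0.001], "spin": 0, "gripper": 215}, {"xyz": [0, 0, 0], "spin": 0, "gripper": 215}]'

```text
clock: 15.93
tcp_pos: [0.5365, 0.0097, 0.1207]
eef_rot: [-0.0, -0.063, 0.998, -0.001]
wrist_force: [-1.7, -12.5, -3.0]
opening: 0.0271
finger_force: 6.0
```

```bash
python3 look.py
```

```text
clock 15.9333 board [-0.0629  0.0949  0.0664] r 0.1267876168429016 theta 6.244515633927685
```

Call:
play_rows --commands '[{"xyz": [0, -0.003, 0], "spin": 0, "gripper": 170}, {"xyz": [0, 0, 0.005], "spin": 0, "gripper": 120}, {"xyz": [0, 0, 0.03], "spin": 0, "gripper": 60}, {"xyz": [0, 0, 0.035], "spin": 0, "gripper": 60}, {"xyz": [-0.01, -0.01, 0.035], "spin": 0, "gripper": 60}, {"xyz": [-0.02, -0.015, 0.03], "spin": 0, "gripper": 60}, {"xyz": [-0.02, -0.015, 0.015], "spin": 0, "gripper": 60}, {"xyz": [0, 0, 0], "spin": 0, "gripper": 60}]'

```text
clock: 16.6
tcp_pos: [0.4859, -0.0346, 0.2749]
eef_rot: [0.003, -0.062, 0.998, 0.001]
wrist_force: [1.0, -0.1, 0.7]
opening: 0.0709
finger_force: 0.0
```

```bash
cat > hv.py <<'E'
import sys
from st import *
n=sys.argv[1]; ob=monitor.get_obs(); c=eyes.get_calibration("wrist"); im=np.ascontiguousarray(eyes.snapshot("wrist")[...,::-1]); cv2.imwrite(f"pics/{n}.png",im); np.save(f"pics/{n}.npy",c["cam_to_world"])
q=proj(c,R@np.array([-.0428,.0528,.022])+o)[0]; print(ob["clock"],ob["tcp_pos"],q)
x0,y0=np.maximum((q-[50,50]).astype(int),0); print(x0,y0)
cv2.imwrite(f"pics/{n}c.png",cv2.resize(cv2.convertScaleAbs(im[y0:y0+100,x0:x0+100],alpha=1.8,beta=10),None,fx=6,fy=6,interpolation=cv2.INTER_CUBIC))
E
python3 hv.py h1
```

```text
16.6 [ 0.4859 -0.0346  0.2749] [273.3315 277.9613]
223 227
```

View pics/h1c.png

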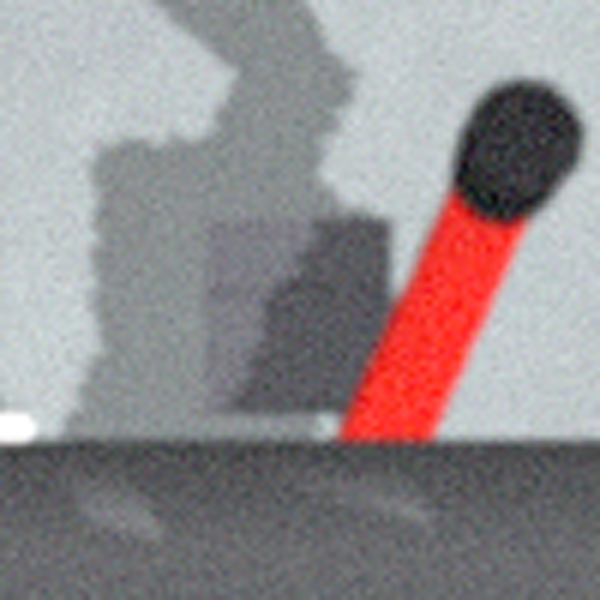

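The block's top appears at crop (205–390, 218–412), centred at about (297,316), which is px (272.5,279.7). The prediction was (273.3,278), about 1.5 mm away. The hole is in the lever's shadow, so I'll average frames to find it numerically.

Run:
```python
from st import *
c=eyes.get_calibration("wrist")
im=np.mean([eyes.snapshot("wrist").astype(float) for _ in range(10)],0); np.save("pics/h2.npy",im); np.save("pics/h2c.npy",c["cam_to_world"])
g=im.mean(2)
for y in range(256,304): print(y,' '.join("%3d"%v for v in g[y,252:294]))
print(proj(c,R@np.array([-.0428,.0528,.022])+o),monitor.get_obs()["tcp_pos"],monitor.get_obs()["clock"])
```

```text
256  72  72  72  71  73  72  72  73  72  73  72  72  72  71  71  71  72  71  72  72  78  88  99 104 104 105 104 105 105 103 105 106 104 105 103 105 105 105 106 107 105 107
257  73  71  72  74  72  72  73  73  73  73  73  73  71  71  70  71  72  71  70  72  78  90 100 102 105 106 105 105 105 104 103 105 104 105 104 104 103 104 105 106 106 105
258  73  73  72  73  73  71  72  73  71  72  72  72  72  71  71  72  72  71  72  72  75  84  93 101 102 105 104 105 104 105 105 103 104 104 104 104 105 106 105 105 106 105
259  73  73  72  72  72  73  71  71  72  73  72  71  71  73  71  70  72  71  71  73  72  77  86  93  99 102 105 106 105 106 104 104 106 105 104 104 105 104 106 107 105 104
260  73  72  73  72  74  73  72  71  72  73  73  73  70  71  72  71  73  72  73  74  73  74  77  84  92 100 103 105 105 106 104 104 104 104 104 103 104 104 105 105 104 101
261  74  74  73  73  72  73  73  73  74  73  72  72  72  72  72  72  71  71  73  72  73  72  74  75  84  91  98 100 101 103 104 104 106 105 106 105 105 105 106 105 103  96
262  75  72  72  72  73  73  73  72  72  72  72  72  72  72  71  72 
[... 6509 characters left out ...]
54  51  52  51  52  52  51  53  50  51  50  55  59  65  61  52  45  45  47  48  50  49  49  48  47  49  49  48  48  48  51  56  64
301  37  39  39  40  39  39  36  41  38  37  37  38  37  38  39  40  39  38  38  39  39  40  43  39  39  37  36  38  40  39  38  39  40  39  39  37  39  39  41  37  38  42
302  36  38  39  36  37  36  36  36  37  40  36  39  37  38  37  36  36  38  35  38  36  35  37  37  37  35  38  37  38  37  37  38  37  39  38  36  37  37  38  37  37  35
303  39  38  39  39  38  37  38  40  39  38  40  39  40  36  39  37  39  39  40  38  41  39  39  38  39  39  40  37  41  38  38  40  38  39  41  39  37  38  39  37  40  38
[[271.7458 277.984 ]] [ 0.4869 -0.0316  0.2703] 17.15
```

Run:
```python
from st import *
c=eyes.get_calibration("wrist"); c["cam_to_world"]=np.load("pics/h2c.npy"); print("cam",R.T@(c["cam_to_world"][:3,3]-o))
print(onboard(c,[[269.5,280.6],[253.9,264.2],[285,264.2],[253.9,297],[285,297],[269.5,276]],R,o,.022))
print("edges at face",onboard(c,[[253.9,264.2],[285,297]],R,o,0))
# knob top: dark ellipse centre check of lever rest
im=np.load("pics/h2.npy"); m=(im.max(2)<45); m[300:]=0
k,l,st,ce=cv2.connectedComponentsWithStats(m.astype(np.uint8))
for i in range(1,k):
    if 100<st[i,4]<2000: print(st[i],ce[i],onboard(c,[ce[i]],R,o,.082))
hsv=cv2.cvtColor(im.astype(np.uint8),cv2.COLOR_RGB2HSV); r=((hsv[...,0]<6)|(hsv[...,0]>174))&(hsv[...,1]>150); 
for row in (270,275,280,285,290,295):
    cc=np.where(r[row,270:320])[0]+270; print(row,cc.min(),cc.max(),onboard(c,[[(cc.min()+cc.max())/2,row]],R,o,.038))
```

```text
cam [-0.0131  0.0585  0.3983]
[[-0.0399  0.0502  0.022 ]
 [-0.0586  0.0322  0.022 ]
 [-0.0583  0.0681  0.022 ]
 [-0.0219  0.0327  0.022 ]
 [-0.0217  0.0676  0.022 ]
 [-0.045   0.0502  0.022 ]]
edges at face [[-0.0612  0.0307  0.    ]
 [-0.0222  0.0682  0.    ]]
[ 176  238   38   62 1006] [197.33   275.1103] [[-0.0411 -0.018   0.082 ]]
[ 338  238   38   62 1031] [353.7789 274.7304] [[-0.0406  0.1326  0.082 ]]
[296 242  21  23 345] [305.8783 252.829 ] [[-0.0621  0.0872  0.082 ]]
270 291 305 [[-0.05    0.0819  0.038 ]]
275 289 303 [[-0.0446  0.0796  0.038 ]]
280 286 300 [[-0.0392  0.0762  0.038 ]]
285 283 298 [[-0.0339  0.0734  0.038 ]]
290 281 296 [[-0.0286  0.0711  0.038 ]]
295 279 294 [[-0.0234  0.0689  0.038 ]]
```

Consistency: the block measures 36.6 x 35.5 mm, the lever line is 24.2 mm from the hole centre, and knob to hole is 39 mm along the lever. The lever is at rest. Now to the pin.

Call:
play_rows --commands '[{"xyz": [0.008, 0.025, 0], "spin": 0, "gripper": 80}, {"xyz": [0.01, 0.037, 0], "spin": 0, "gripper": 80}, {"xyz": [0.01, 0.037, 0], "spin": 0, "gripper": 80}, {"xyz": [0.01, 0.037, 0], "spin": 0, "gripper": 80}, {"xyz": [0.01, 0.037, 0], "spin": 0, "gripper": 80}, {"xyz": [0.01, 0.037, 0], "spin": 0, "gripper": 80}, {"xyz": [0.01, 0.037, -0.01], "spin": 0, "gripper": 80}, {"xyz": [0.01, 0.037, -0.02], "spin": 0, "gripper": 80}]'

```text
clock: 17.82
tcp_pos: [0.5656, 0.2536, 0.2425]
eef_rot: [0.001, -0.064, 0.998, 0.001]
wrist_force: [0.8, -0.2, 0.1]
opening: 0.0645
finger_force: 0.0
```

Call:
play_rows --commands '[{"xyz": [0.01, 0.037, -0.02], "spin": 0, "gripper": 80}, {"xyz": [0.009, 0.037, -0.02], "spin": 0, "gripper": 80}, {"xyz": [0, 0.005, 0], "spin": 0, "gripper": 80}, {"xyz": [0, 0, 0], "spin": 0, "gripper": 80}, {"xyz": [0, 0, 0], "spin": 0, "gripper": 80}]'

```text
clock: 18.23
tcp_pos: [0.583, 0.3269, 0.2025]
eef_rot: [-0.0, -0.064, 0.998, -0.0]
wrist_force: [0.8, -0.7, 0.4]
opening: 0.0644
finger_force: 0.0
```

```bash
cat > pin.py <<'E'
import sys
from st import *
ob=monitor.get_obs(); print(ob["clock"],ob["tcp_pos"],ob["opening"])
for n in sys.argv[1:]:
    c=eyes.get_calibration(n); h=cv2.cvtColor(eyes.snapshot(n),cv2.COLOR_RGB2HSV)
    for nm,m,z in(("yel",(h[...,0]>17)&(h[...,0]<32)&(h[...,1]>140)&(h[...,2]>90),.092),("blue",(h[...,0]>105)&(h[...,0]<125)&(h[...,1]>150)&(h[...,2]>60),.03)):
        k,l,st,ce=cv2.connectedComponentsWithStats(m.astype(np.uint8))
        for i in range(1,k):
            w=onz(c,[ce[i]],z)[0]
            if st[i,4]>8 and abs(w[0]-.58)<.1 and abs(w[1]-.33)<.1: print(n,nm,st[i],ce[i],w)
E
python3 pin.py wrist top scene
```

```text
18.2333 [0.583  0.3269 0.2025] 0.06443181884448232
wrist yel [271 197  20  24 377] [280.3448 209.3077] [0.5837 0.3298 0.092 ]
wrist blue [ 252  170   55   55 1906] [279.18   193.7188] [0.5807 0.3289 0.03  ]
top yel [157 170   6   6  25] [159.68 172.56] [0.5854 0.331  0.092 ]
top blue [164 168   8   7  37] [167.973  171.0541] [0.6044 0.3212 0.03  ]
top blue [157 177  17   9  84] [163.8571 181.2619] [0.5706 0.3329 0.03  ]
scene yel [312 310   7  14  77] [315.013  316.3636] [0.5937 0.3431 0.092 ]
scene blue [299 321  30  27 469] [313.2367 333.9851] [0.595  0.3447 0.03  ]
```

Call:
play_rows --commands '[{"xyz": [0.001, 0.003, -0.02], "spin": 0, "gripper": 100}, {"xyz": [0, 0, -0.03], "spin": 0, "gripper": 130}, {"xyz": [0, 0, -0.03], "spin": 0, "gripper": 130}, {"xyz": [0, 0, -0.03], "spin": 0, "gripper": 130}, {"xyz": [0, 0, -0.02], "spin": 0, "gripper": 130}, {"xyz": [0, 0, -0.0135], "spin": 0, "gripper": 130}, {"xyz": [0, 0, 0], "spin": 0, "gripper": 130}, {"xyz": [0, 0, 0], "spin": 0, "gripper": 130}]'

```text
clock: 19.05
tcp_pos: [0.5843, 0.3301, 0.0601]
eef_rot: [0.0, -0.064, 0.998, 0.0]
wrist_force: [0.3, -0.5, 0.9]
opening: 0.046
finger_force: 0.0
```

Call:
play_rows --commands '[{"xyz": [0, 0, 0], "spin": 0, "gripper": 190}, {"xyz": [0, 0, 0], "spin": 0, "gripper": 230}, {"xyz": [0, 0, 0], "spin": 0, "gripper": 230}, {"xyz": [0, 0, 0], "spin": 0, "gripper": 230}]' --squeeze 10

```text
clock: 19.38
tcp_pos: [0.5842, 0.3307, 0.0602]
eef_rot: [0.001, -0.064, 0.998, 0.0]
wrist_force: [0.2, 0.2, -0.0]
opening: 0.0231
finger_force: 0.0
```

Call:
play_rows --commands '[{"xyz": [0, 0, 0], "spin": 0, "gripper": 230}, {"xyz": [0, 0, 0], "spin": 0, "gripper": 230}, {"xyz": [0, 0, 0.007], "spin": 0, "gripper": 230}, {"xyz": [0, 0, 0.0075], "spin": 0, "gripper": 230}, {"xyz": [0, 0, 0], "spin": 0, "gripper": 230}, {"xyz": [0, 0, 0], "spin": 0, "gripper": 230}]' --squeeze 10

```text
clock: 19.88
tcp_pos: [0.584, 0.3305, 0.0744]
eef_rot: [0.0, -0.064, 0.998, 0.0]
wrist_force: [-1.3, 0.2, -0.0]
opening: 0.0195
finger_force: 10.0
```

Call:
play_rows --commands '[{"xyz": [-0.0082, -0.0011, -0.0005], "spin": 0, "gripper": 230}, {"xyz": [-0.008, -0.0011, -0.0016], "spin": 0, "gripper": 230}, {"xyz": [-0.0077, -0.001, -0.0027], "spin": 0, "gripper": 230}, {"xyz": [-0.0073, -0.001, -0.0037], "spin": 0, "gripper": 230}, {"xyz": [-0.0014, -0.0002, -0.0008], "spin": 0, "gripper": 230}, {"xyz": [0, 0, 0], "spin": 0, "gripper": 230}, {"xyz": [0, 0, 0], "spin": 0, "gripper": 230}]'

```text
clock: 20.47
tcp_pos: [0.5511, 0.3261, 0.0644]
eef_rot: [-0.0, -0.064, 0.998, -0.0]
wrist_force: [-1.8, 0.2, 2.5]
opening: 0.0196
finger_force: 10.0
```

Call:
play_rows --commands '[{"xyz": [-0.01, -0.001, 0.017], "spin": 0, "gripper": 230}, {"xyz": [-0.01, -0.001, 0.02], "spin": 0, "gripper": 230}, {"xyz": [0, 0, 0.03], "spin": 0, "gripper": 230}, {"xyz": [0, 0, 0.04], "spin": 0, "gripper": 230}, {"xyz": [0, 0, 0.04], "spin": 0, "gripper": 230}, {"xyz": [0, 0, 0], "spin": 0, "gripper": 230}, {"xyz": [0, 0, 0], "spin": 0, "gripper": 230}]' --squeeze 25

```text
clock: 21.05
tcp_pos: [0.5324, 0.3244, 0.2135]
eef_rot: [0.002, -0.064, 0.998, 0.001]
wrist_force: [0.5, 0.3, -1.1]
opening: 0.0197
finger_force: 25.0
```

```bash
cat > tilt.py <<'E'
from st import *
ob=monitor.get_obs(); G=ob["tcp_pos"]+[0,0,robot.tcp_to_grasp]; print(ob["clock"],G,ob["opening"])
for n in("scene","top","wrist"):
    c=eyes.get_calibration(n); im=eyes.snapshot(n); cv2.imwrite(f"pics/tilt_{n}.png",im[...,::-1]); q=proj(c,G)[0]
    xb=R[:,0].copy(); xb[2]=0; xb/=np.linalg.norm(xb)
    for t in(0,20,30,40):
        a=np.array([-np.sin(np.radians(t))*xb[0],-np.sin(np.radians(t))*xb[1],np.cos(np.radians(t))])
        print(n,t,"foot",proj(c,G-.067*a)[0],"top",proj(c,G+.013*a)[0],"neck",proj(c,G-.021*a)[0])
    h=cv2.cvtColor(im,cv2.COLOR_RGB2HSV); m=(h[...,0]>17)&(h[...,0]<32)&(h[...,1]>140)&(h[...,2]>70)
    k,l,st,ce=cv2.connectedComponentsWithStats(m.astype(np.uint8))
    for i in range(1,k):
        if st[i,4]>6 and np.hypot(*(ce[i]-q))<60: print("  yel",st[i],ce[i])
    if n=="scene":
        x,y=q.astype(int); g=im[y-20:y+50,x-28:x+22].astype(int)
        np.save("pics/g.npy",g); print(x,y)
E
python3 tilt.py
```

```text
21.05 [0.5324 0.3244 0.2323] 0.019695814882663698
scene 0 foot [335.969  279.5806] top [339.3359 253.9814] neck [337.8651 265.1548]
scene 20 foot [328.3119 282.6723] top [340.8628 253.4245] neck [335.4273 266.0856]
scene 30 foot [324.8173 283.1786] top [341.5385 253.3674] neck [334.3339 266.2069]
scene 40 foot [321.687  282.9458] top [342.1278 253.4609] neck [333.3693 266.0897]
  yel [357 223   5   4  14] [359.2857 224.5714]
  yel [331 252   9  17 102] [335.3333 260.5686]
338 258
top 0 foot [154.3745 184.8447] top [146.4213 179.188 ] neck [149.9239 181.6805]
top 20 foot [153.4386 176.8765] top [146.6143 180.8361] neck [149.6202 179.0908]
top 30 foot [152.7203 172.9651] top [146.7665 181.6411] neck [149.3836 177.8231]
top 40 foot [151.8571 169.2386] top [146.9499 182.3995] neck [149.0988 176.6228]
wrist 0 foot [278.0595 230.5936] top [278.9134 279.094 ] neck [278.4652 253.6215]
wrist 20 foot [278.182  262.4778] top [278.8795 269.8521] neck [278.5116 265.9631]
wrist 30 foot [278.2618 278.898 ] top [278.8545 265.08  ] neck [278.5437 272.3257]
wrist 40 foot [278.3537 295.5286] top [278.8252 260.4467] neck [278.581  278.6422]
  yel [ 256  257   40   38 1150] [275.433  275.0696]
```

Run:
```python
import cv2,numpy as np
for n,(x0,x1,y0,y1) in {"scene":(314,350,250,292)}.items():
    a=cv2.imread(f"pics/tilt_{n}.png").astype(int); b=cv2.imread(f"pics/{n}0.png").astype(int)
    d=a.sum(2)-b.sum(2)
    h=cv2.cvtColor(a.astype(np.uint8),cv2.COLOR_BGR2HSV); y=(h[...,0]>17)&(h[...,0]<32)&(h[...,1]>140)
    for r in range(y0,y1): print(r,' '.join("%4s"%("Y" if y[r,x] else d[r,x]//3) for x in range(x0,x1)))
```

```text
250   16   16   15   15   15   15   16   16   14   16   17   16   16   16   13    5  -28  -75 -109 -123 -141 -168 -180 -181 -159 -111  -66  -51  -77 -106 -113 -112 -118 -116 -114 -115
251   16   15   14   16   17   14   17   15   15   16   16   17   16   16   13    2  -33  -82 -110 -124 -146 -157    Y    Y -143 -101  -63  -55  -82 -104 -112 -114 -117 -119 -115 -110
252   18   16   16   16   17   17   16   16   17   17   16   15   14   15   13   -3  -40  -85 -111 -127 -142 -145    Y    Y -121  -92  -64  -65  -89 -106 -110 -114 -119 -117 -117 -110
253   16   17   17   16   16   15   14   14   17   16   17   15   17   15   10   -5  -45  -90 -113 -127 -136    Y    Y    Y    Y  -94  -79  -82  -97 -106 -110 -111 -117 -119 -117 -104
254   17   16   17   17   15   16   16   17   17   15   15   16   15   16   10   -8  -51  -93 -111 -122 -132    Y    Y    Y    Y    Y  -97  -99 -107 -109 -110 -117 -116 -118 -116  -98
255   16   15   17   15   15   15   16   17   16   14   15   16   17   14   10  -12  -57 -100 -110 -119 -119    Y    Y    Y    Y    Y -104 -105 -107 -109 -113 -115 -116 -113 -113  
[... 5927 characters left out ...]
 16   17   15   15   17   16   17   16   17   19   20   20   18   16   17   15   17   17   17   15   16   16   20   18   14   17   19   15   16   15
289   16   17   19   15   17   16   16   16   16   16   17   16   19   17   18   17   17   20   19   19   17   18   17   17   17   16   16   17   18   13   13   15   19   15   15   14
290   13   18   19   17   16   16   19   18   16   15   17   18   21   17   15   13   15   15   16   13   19   19   18   15   16   14   16   17   16   12   12   13   18   21   17   17
291   14   20   18   15   17   16   16   16   17   16   17   18   16   13   12   14   14   16   12   15   13   18   17   17   17   19   18   17   13    9    9   11   16   16   20   19
```

The difference image shows the shaft cleanly. Its centreline slope of -0.50 px/row gives a tilt of about 26° in the right direction, with the foot near (324,284). Next, insertion waypoints.

```bash
cat > ins.py <<'E'
from st import *
R,o=board(.6357,-.0729,.1306,.115)
c=eyes.get_calibration("wrist"); c["cam_to_world"]=np.load("pics/h2c.npy")
hb=onboard(c,[[269.5,280.6]],R,o,.022)[0]; hole=R@hb+o
xb=R[:,0]*[1,1,0]; xb/=np.linalg.norm(xb)
ax=lambda t:np.cos(np.radians(t))*np.array([0,0,1])-np.sin(np.radians(t))*xb
L=.067
def T(t,d): return hole+R[:,2]*d+L*ax(t)-[0,0,robot.tcp_to_grasp]   # foot d above the mouth
if __name__=="__main__":
    p=monitor.get_obs()["tcp_pos"]; print("hole",hole,hb,"n",R[:,2],"now",p)
    for t,d in((27,.02),(27,.002),(27,-.001),(30,-.004),(30,-.016)): print(t,d,T(t,d),T(t,d)-p)
E
python3 ins.py
```

```text
hole [ 0.5835 -0.0292  0.1138] [-0.0405  0.0502  0.022 ] n [-0.4957 -0.0651  0.866 ] now [0.5308 0.3237 0.21  ]
27 0.02 [ 0.5434 -0.0344  0.172 ] [ 0.0126 -0.3581 -0.038 ]
27 0.002 [ 0.5524 -0.0333  0.1564] [ 0.0216 -0.3569 -0.0536]
27 -0.001 [ 0.5539 -0.0331  0.1539] [ 0.023  -0.3567 -0.0562]
30 -0.004 [ 0.5523 -0.0333  0.1496] [ 0.0215 -0.3569 -0.0604]
30 -0.016 [ 0.5582 -0.0325  0.1392] [ 0.0274 -0.3562 -0.0708]
```

Call:
play_rows --commands '[{"xyz": [0, -0.01, 0.02], "spin": 0, "gripper": 230}, {"xyz": [0.001, -0.03, 0], "spin": 0, "gripper": 230}, {"xyz": [0.001, -0.036, 0], "spin": 0, "gripper": 230}, {"xyz": [0.001, -0.036, 0], "spin": 0, "gripper": 230}, {"xyz": [0.001, -0.036, 0], "spin": 0, "gripper": 230}, {"xyz": [0.001, -0.036, 0], "spin": 0, "gripper": 230}, {"xyz": [0.001, -0.036, 0], "spin": 0, "gripper": 230}, {"xyz": [0.001, -0.036, 0], "spin": 0, "gripper": 230}]'

```text
clock: 21.87
tcp_pos: [0.5375, 0.0662, 0.2302]
eef_rot: [-0.001, -0.064, 0.998, -0.0]
wrist_force: [1.2, 0.3, -0.4]
opening: 0.0191
finger_force: 25.0
```

Call:
play_rows --commands '[{"xyz": [0.001, -0.036, 0], "spin": 0, "gripper": 230}, {"xyz": [0.002, -0.036, 0], "spin": 0, "gripper": 230}, {"xyz": [0.002, -0.03, 0], "spin": 0, "gripper": 230}, {"xyz": [0, 0, 0], "spin": 0, "gripper": 230}, {"xyz": [0, 0, 0], "spin": 0, "gripper": 230}, {"xyz": [0, 0, 0], "spin": 0, "gripper": 230}]'

```text
clock: 22.37
tcp_pos: [0.5429, -0.0334, 0.2304]
eef_rot: [-0.001, -0.064, 0.998, -0.0]
wrist_force: [-0.1, 1.1, -0.5]
opening: 0.0194
finger_force: 25.0
```

```bash
python3 ins.py
```

```text
hole [ 0.5835 -0.0292  0.1138] [-0.0405  0.0502  0.022 ] n [-0.4957 -0.0651  0.866 ] now [ 0.5429 -0.0334  0.2304]
27 0.02 [ 0.5434 -0.0344  0.172 ] [ 0.0005 -0.001  -0.0584]
27 0.002 [ 0.5524 -0.0333  0.1564] [ 0.0095  0.0002 -0.074 ]
27 -0.001 [ 0.5539 -0.0331  0.1539] [ 0.0109  0.0004 -0.0766]
30 -0.004 [ 0.5523 -0.0333  0.1496] [ 0.0094  0.0001 -0.0808]
30 -0.016 [ 0.5582 -0.0325  0.1392] [ 0.0153  0.0009 -0.0912]
```

Call:
play_rows --commands '[{"xyz": [0, 0, -0.02], "spin": 0, "gripper": 230}, {"xyz": [0, -0.001, -0.02], "spin": 0, "gripper": 230}, {"xyz": [0.0005, 0, -0.018], "spin": 0, "gripper": 230}, {"xyz": [0.004, 0.0005, -0.007], "spin": 0, "gripper": 230}, {"xyz": [0.005, 0.0005, -0.0085], "spin": 0, "gripper": 230}, {"xyz": [0, 0, 0], "spin": 0, "gripper": 230}, {"xyz": [0, 0, 0], "spin": 0, "gripper": 230}]'

```text
clock: 22.95
tcp_pos: [0.5533, -0.0335, 0.158]
eef_rot: [-0.0, -0.064, 0.998, -0.0]
wrist_force: [-0.2, 0.4, -0.4]
opening: 0.0194
finger_force: 25.0
```

```bash
python3 ins.py
python3 - <<'E'
from ins import *
ob=monitor.get_obs(); print(ob["wrist_force"]); G=ob["tcp_pos"]+[0,0,.0188]
c=eyes.get_calibration("scene"); im=eyes.snapshot("scene"); cv2.imwrite("pics/ins1.png",im[...,::-1])
print("pred foot",proj(c,G-L*ax(27))[0],"neck",proj(c,G-.021*ax(27))[0],"hole",proj(c,hole)[0],"knobtop",proj(c,R@np.array([-.0647,.0887,.082])+o)[0],
 "block corners",proj(c,(np.array([[hb[0]+a,hb[1]+b,.022] for a,b in((.018,.018),(.018,-.018),(-.018,.018))])@R.T+o)))
b=cv2.imread("pics/scene0.png").astype(int)[...,::-1]; d=im.astype(int).mean(2)-b.mean(2)
h=cv2.cvtColor(im,cv2.COLOR_RGB2HSV); y=(h[...,0]>17)&(h[...,0]<32)&(h[...,1]>140)&(h[...,2]>70)
g=im.mean(2).astype(int)
for r in range(192,228): print(r,' '.join("%3s"%("Y" if y[r,x] else "R" if (h[r,x,1]>150 and (h[r,x,0]<8 or h[r,x,0]>172)) else g[r,x]) for x in range(228,272)))
E
```

```text
hole [ 0.5835 -0.0292  0.1138] [-0.0405  0.0502  0.022 ] n [-0.4957 -0.0651  0.866 ] now [ 0.5533 -0.0335  0.158 ]
27 0.02 [ 0.5434 -0.0344  0.172 ] [-0.0098 -0.001   0.014 ]
27 0.002 [ 0.5524 -0.0333  0.1564] [-0.0009  0.0002 -0.0016]
27 -0.001 [ 0.5539 -0.0331  0.1539] [ 0.0006  0.0004 -0.0042]
30 -0.004 [ 0.5523 -0.0333  0.1496] [-0.001   0.0002 -0.0084]
30 -0.016 [ 0.5582 -0.0325  0.1392] [ 0.005   0.001  -0.0188]
[-0.1698  0.3828 -0.4404]
pred foot [248.8545 213.5876] neck [254.9151 199.3626] hole [248.8992 214.5781] knobtop [271.908  204.0506] block corners [[247.5884 217.5435]
 [240.6154 210.7021]
 [257.1652 218.4462]]
192  87  80  74  78  76  75  73  77  75  72  71  68  68  73  84 108 141 170 188 199 204 204 187 155 113  90   Y   Y   Y  83  86  87  81  82  86  89 107 144 183 204 209 209 210 211
193  95  90  84  79  73  70  70  70  71  68  68  68  68  69  73  82 103 132 159 184 198 201 192 160 119  93   Y   Y   Y  84  85  86  87  88  92 103 119 152 185 205 209 209 211 211
194 100  98  93  86  73  71  68  71  69  68  69  68  66  67  68  68  79  97 126 158 184 197 191 166 128   
[... 5313 characters left out ...]
 103 105 105 104 103 101  97  91  90  94  95  78  52  34  33  43  51  60  62  59  62  60  60  65  71  81  86  83  82  78  77  81  93  98 101 101 102 102 100 102
225 103 104 101 103 103 104 104 104 104 103 102 101 100  99  93  75  50  35  42  59  70  79  81  76  77  72  74  79  87  95  98  96  94  89  89  93  97 100 102 102 100 103 102 104
226 103 101 102 103 102 102 104 102 102 104 105 102 103 102  95  79  59  47  59  76  92  94  94  92  91  90  88  91  93 101  99  98 100  99  99 100 100 102 102 102 100 101 101 102
227 101 103 101 101 101 102 103 101 101 103 103 102 103 101 100  91  78  70  78  91  98 101 100 101  99 100  98 100 102 100 101 102 102 102 103 102 104 103 103 102 100 100 101 102
```

No contact yet, and the foot is where predicted. Feel for the hole.

Call:
play_rows --commands '[{"xyz": [0.0008, 0.0003, -0.003], "spin": 0, "gripper": 230}, {"xyz": [0.0008, 0.0002, -0.003], "spin": 0, "gripper": 230}, {"xyz": [0, 0, 0], "spin": 0, "gripper": 230}]' --squeeze 15

```text
clock: 23.25
tcp_pos: [0.5545, -0.0333, 0.1525]
eef_rot: [0.0, -0.064, 0.998, 0.0]
wrist_force: [-3.3, 0.0, 5.9]
opening: 0.0195
finger_force: 15.0
```

Call:
play_rows --commands '[{"xyz": [0.001, 0.0001, -0.0017], "spin": 0, "gripper": 230}, {"xyz": [0, 0, 0], "spin": 0, "gripper": 230}]'

```text
clock: 23.42
tcp_pos: [0.5555, -0.0332, 0.1511]
eef_rot: [0.0, -0.064, 0.998, 0.0]
wrist_force: [-5.9, 0.2, 11.4]
opening: 0.0196
finger_force: 15.0
```

Call:
play_rows --commands '[{"xyz": [0, 0.001, 0], "spin": 0, "gripper": 230}, {"xyz": [0, 0, 0], "spin": 0, "gripper": 230}]' --squeeze 30

```text
clock: 23.58
tcp_pos: [0.5556, -0.0326, 0.1513]
eef_rot: [0.001, -0.064, 0.998, -0.0]
wrist_force: [-6.2, -1.9, 10.6]
opening: 0.0195
finger_force: 30.0
```

Call:
play_rows --commands '[{"xyz": [0, -0.002, 0], "spin": 0, "gripper": 230}, {"xyz": [0, 0, 0], "spin": 0, "gripper": 230}]'

```text
clock: 23.75
tcp_pos: [0.5556, -0.034, 0.1511]
eef_rot: [0.0, -0.064, 0.998, 0.0]
wrist_force: [-5.1, 2.1, 8.6]
opening: 0.0193
finger_force: 30.0
```

```bash
python3 ins.py; python3 -c "
from h import *
o=monitor.get_obs();print(o['wrist_force'],o['moment'])"
```

```text
hole [ 0.5835 -0.0292  0.1138] [-0.0405  0.0502  0.022 ] n [-0.4957 -0.0651  0.866 ] now [ 0.5556 -0.034   0.1511]
27 0.02 [ 0.5434 -0.0344  0.172 ] [-0.0121 -0.0004  0.0209]
27 0.002 [ 0.5524 -0.0333  0.1564] [-0.0032  0.0008  0.0053]
27 -0.001 [ 0.5539 -0.0331  0.1539] [-0.0017  0.001   0.0027]
30 -0.004 [ 0.5523 -0.0333  0.1496] [-0.0033  0.0007 -0.0016]
30 -0.016 [ 0.5582 -0.0325  0.1392] [ 0.0027  0.0015 -0.0119]
[-5.1027  2.1055  8.5818] [0.7615 1.097  0.1829]
```

Call:
play_rows --commands '[{"xyz": [-0.0015, 0.0005, -0.0008], "spin": 0, "gripper": 230}, {"xyz": [-0.0015, 0, -0.0008], "spin": 0, "gripper": 230}, {"xyz": [0, 0, 0], "spin": 0, "gripper": 230}]' --squeeze 12

```text
clock: 24.0
tcp_pos: [0.5524, -0.0338, 0.149]
eef_rot: [0.0, -0.064, 0.998, 0.0]
wrist_force: [-2.4, -0.8, 4.1]
opening: 0.0194
finger_force: 12.0
```

Call:
play_rows --commands '[{"xyz": [0.001, 0.0001, -0.0017], "spin": 0, "gripper": 230}, {"xyz": [0, 0, 0], "spin": 0, "gripper": 230}]'

```text
clock: 24.17
tcp_pos: [0.5532, -0.0338, 0.1472]
eef_rot: [-0.0, -0.064, 0.998, 0.0]
wrist_force: [-5.6, -0.1, 10.9]
opening: 0.0193
finger_force: 12.0
```

Call:
play_rows --commands '[{"xyz": [-0.0004, 0, 0.0007], "spin": 0, "gripper": 230}, {"xyz": [0, 0.0015, 0], "spin": 0, "gripper": 230}, {"xyz": [0, 0, 0], "spin": 0, "gripper": 230}]' --squeeze 30

```text
clock: 24.42
tcp_pos: [0.5529, -0.0319, 0.1475]
eef_rot: [-0.0, -0.064, 0.998, -0.0]
wrist_force: [-0.6, -0.0, 1.5]
opening: 0.0192
finger_force: 30.0
```

Call:
play_rows --commands '[{"xyz": [0, 0.0012, 0], "spin": 0, "gripper": 230}, {"xyz": [0, 0, 0], "spin": 0, "gripper": 230}]'

```text
clock: 24.58
tcp_pos: [0.5529, -0.0309, 0.1476]
eef_rot: [-0.0, -0.064, 0.998, -0.0]
wrist_force: [-1.5, -0.2, 1.6]
opening: 0.0193
finger_force: 30.0
```

The foot slides freely sideways, so it rests on the block's face. I'll search with light pressure, sweeping back across y.

Call:
play_rows --commands '[{"xyz": [0.0004, 0, -0.0007], "spin": 0, "gripper": 230}, {"xyz": [0, -0.0008, 0], "spin": 0, "gripper": 230}, {"xyz": [0, -0.0008, 0], "spin": 0, "gripper": 230}, {"xyz": [0, 0, 0], "spin": 0, "gripper": 230}]'

```text
clock: 24.92
tcp_pos: [0.553, -0.0319, 0.1473]
eef_rot: [-0.0, -0.064, 0.998, 0.001]
wrist_force: [-6.5, 4.7, 10.9]
opening: 0.0193
finger_force: 30.1
```

Call:
play_rows --commands '[{"xyz": [0, -0.0008, 0], "spin": 0, "gripper": 230}, {"xyz": [0, -0.0008, 0], "spin": 0, "gripper": 230}, {"xyz": [0, -0.0008, 0], "spin": 0, "gripper": 230}, {"xyz": [0, 0, 0], "spin": 0, "gripper": 230}]'

```text
clock: 25.25
tcp_pos: [0.5531, -0.0342, 0.1471]
eef_rot: [-0.0, -0.064, 0.998, 0.001]
wrist_force: [-6.5, 3.3, 9.1]
opening: 0.0196
finger_force: 30.1
```

Call:
play_rows --commands '[{"xyz": [-0.001, 0, 0.0017], "spin": 0, "gripper": 230}, {"xyz": [0.0018, 0.0002, 0.001], "spin": 0, "gripper": 230}, {"xyz": [0.001, 0, -0.0017], "spin": 0, "gripper": 230}, {"xyz": [0, 0.0008, 0], "spin": 0, "gripper": 230}, {"xyz": [0, 0.0008, 0], "spin": 0, "gripper": 230}, {"xyz": [0, 0, 0], "spin": 0, "gripper": 230}]' --squeeze 40

```text
clock: 25.75
tcp_pos: [0.5553, -0.0343, 0.1484]
eef_rot: [0.0, -0.064, 0.998, -0.001]
wrist_force: [-5.6, -3.8, 11.0]
opening: 0.0189
finger_force: 40.0
```

Call:
play_rows --commands '[{"xyz": [0, 0.0008, 0], "spin": 0, "gripper": 230}, {"xyz": [0, 0.0008, 0], "spin": 0, "gripper": 230}, {"xyz": [0, 0, 0], "spin": 0, "gripper": 230}]'

```text
clock: 26.0
tcp_pos: [0.5553, -0.0334, 0.1484]
eef_rot: [0.0, -0.063, 0.998, -0.001]
wrist_force: [-7.5, -7.0, 12.2]
opening: 0.0194
finger_force: 40.1
```

Call:
play_rows --commands '[{"xyz": [0, -0.0012, 0], "spin": 0, "gripper": 230}, {"xyz": [0.0007, 0.0001, -0.0012], "spin": 0, "gripper": 230}, {"xyz": [0, 0, 0], "spin": 0, "gripper": 230}]'

```text
clock: 26.25
tcp_pos: [0.5557, -0.0339, 0.1478]
eef_rot: [-0.0, -0.063, 0.998, -0.0]
wrist_force: [-15.2, -3.8, 28.9]
opening: 0.0192
finger_force: 40.0
```

```bash
python3 -c "
from ins import *
o2=monitor.get_obs();p=o2['tcp_pos'];print(p,o2['wrist_force'],o2['moment']);print('board G',R.T@(p+[0,0,.0188]-o)-hb)"
```

```text
[ 0.5557 -0.0339  0.1478] [-15.1682  -3.7614  28.8841] [-0.9109  3.1415 -0.0691]
board G [ 0.002  -0.0011  0.0598]
```

Call:
play_rows --commands '[{"xyz": [-0.0006, 0, 0.001], "spin": 0, "gripper": 230}, {"xyz": [0, -0.001, 0], "spin": 0, "gripper": 230}, {"xyz": [0, -0.001, 0], "spin": 0, "gripper": 230}, {"xyz": [0, -0.001, 0], "spin": 0, "gripper": 230}, {"xyz": [0, 0, 0], "spin": 0, "gripper": 230}]'

```text
clock: 26.67
tcp_pos: [0.5554, -0.0352, 0.1479]
eef_rot: [0.0, -0.064, 0.998, 0.0]
wrist_force: [-4.1, 2.7, 9.2]
opening: 0.0193
finger_force: 40.0
```

Call:
play_rows --commands '[{"xyz": [0, 0.001, 0], "spin": 0, "gripper": 230}, {"xyz": [0, 0.001, 0], "spin": 0, "gripper": 230}, {"xyz": [0, 0.001, 0], "spin": 0, "gripper": 230}, {"xyz": [0, 0.001, 0], "spin": 0, "gripper": 230}, {"xyz": [0, 0.001, 0], "spin": 0, "gripper": 230}, {"xyz": [0, 0.001, 0], "spin": 0, "gripper": 230}, {"xyz": [0, 0, 0], "spin": 0, "gripper": 230}]'

```text
clock: 27.25
tcp_pos: [0.5552, -0.0312, 0.1481]
eef_rot: [-0.0, -0.063, 0.998, -0.001]
wrist_force: [-6.3, -6.7, 12.3]
opening: 0.0196
finger_force: 40.1
```

Call:
play_rows --commands '[{"xyz": [-0.001, 0, 0.0017], "spin": 0, "gripper": 230}, {"xyz": [-0.0035, 0.0005, -0.002], "spin": 0, "gripper": 230}, {"xyz": [0.001, 0, -0.0017], "spin": 0, "gripper": 230}, {"xyz": [0, -0.001, 0], "spin": 0, "gripper": 230}, {"xyz": [0, -0.001, 0], "spin": 0, "gripper": 230}, {"xyz": [0, -0.001, 0], "spin": 0, "gripper": 230}, {"xyz": [0, -0.001, 0], "spin": 0, "gripper": 230}]'

```text
clock: 27.83
tcp_pos: [0.5513, -0.032, 0.1456]
eef_rot: [-0.001, -0.065, 0.998, 0.001]
wrist_force: [-6.5, 4.5, 8.4]
opening: 0.0193
finger_force: 40.1
```

Call:
play_rows --commands '[{"xyz": [0, -0.001, 0], "spin": 0, "gripper": 230}, {"xyz": [0, -0.001, 0], "spin": 0, "gripper": 230}, {"xyz": [0, -0.001, 0], "spin": 0, "gripper": 230}, {"xyz": [0, 0, 0], "spin": 0, "gripper": 230}]'

```text
clock: 28.17
tcp_pos: [0.5514, -0.0355, 0.1456]
eef_rot: [-0.0, -0.064, 0.998, 0.0]
wrist_force: [-4.8, 2.4, 6.9]
opening: 0.0195
finger_force: 40.0
```

```bash
python3 -c "
from ins import *
o2=monitor.get_obs();p=o2['tcp_pos'];print(p,o2['wrist_force'],o2['moment']);print('board G',R.T@(p+[0,0,.0188]-o)-hb)"
```

```text
[ 0.5514 -0.0355  0.1456] [-4.8306  2.3755  6.9429] [0.9571 1.2118 0.0576]
board G [-0.003  -0.0021  0.0601]
```

Still sliding on the face. I'll lift and re-measure the pin's tilt against the plain table in the scene camera.

Call:
play_rows --commands '[{"xyz": [-0.01, -0.001, 0.018], "spin": 0, "gripper": 230}, {"xyz": [-0.005, 0, 0.03], "spin": 0, "gripper": 230}, {"xyz": [0, 0, 0.035], "spin": 0, "gripper": 230}, {"xyz": [0, 0, 0.03], "spin": 0, "gripper": 230}, {"xyz": [0, 0, 0], "spin": 0, "gripper": 230}, {"xyz": [0, 0, 0], "spin": 0, "gripper": 230}]'

```text
clock: 28.67
tcp_pos: [0.5374, -0.0369, 0.2596]
eef_rot: [0.001, -0.064, 0.998, 0.0]
wrist_force: [0.1, 0.7, -1.6]
opening: 0.0194
finger_force: 40.0
```

```bash
cat > tilt2.py <<'E'
from ins import *
ob=monitor.get_obs(); G=ob["tcp_pos"]+[0,0,.0188]; print(ob["clock"],G)
c=eyes.get_calibration("scene"); im=np.mean([eyes.snapshot("scene").astype(float) for _ in range(4)],0)
b=cv2.imread("pics/scene0.png").astype(float)[...,::-1]
for t in(22,26,30,34): print(t,"foot",proj(c,G-.062*ax(t))[0],"neck",proj(c,G-.016*ax(t))[0],"top",proj(c,G+.018*ax(t))[0])
h=cv2.cvtColor(im.astype(np.uint8),cv2.COLOR_RGB2HSV); y=(h[...,0]>17)&(h[...,0]<32)&(h[...,1]>140)&(h[...,2]>70)
d=(im-b).mean(2).astype(int); q=proj(c,G)[0].astype(int)
for r in range(q[1]-8,q[1]+34): print(r,' '.join("%3s"%("Y" if y[r,x] else d[r,x]) for x in range(q[0]-26,q[0]+12)))
print(q-[26,0])
E
python3 tilt2.py
```

```text
28.6667 [ 0.5374 -0.0369  0.2784]
22 foot [255.0734 180.2079] neck [260.3103 164.8653] top [264.282  153.2263]
26 foot [253.8245 180.1531] neck [259.9869 164.8418] top [264.6467 153.2609]
30 foot [252.6099 179.9986] neck [259.6737 164.792 ] top [264.9987 153.3255]
34 foot [251.4354 179.7444] neck [259.3723 164.716 ] top [265.3365 153.4199]
151 -70 -72 -71 -72 -68 -65 -58 -53 -44 -31 -21 -11  -7  -1   0   1   0   1  -9 -39 -84 -121 -149 -175 -178 -166 -142 -128 -124 -128 -129 -125 -121 -103 -75 -48 -29 -20
152 -73 -74 -72 -72 -62 -50 -38 -26 -19 -11  -5   0   0   1   1   0   0  -1 -10 -38 -83 -123 -152 -171 -172 -153 -134 -125 -120 -125 -126 -124 -122 -106 -71 -37 -13  -4
153 -72 -74 -73 -69 -56 -33 -14  -8  -3  -1  -1   0   1   3   1   0   0   1  -8 -37 -82 -122 -147 -165 -156   Y -118 -113 -114 -117 -117 -116 -115 -100 -68 -30  -7  -1
154 -75 -73 -73 -68 -51 -26  -9   0   0   1   1   0   2   0   2   1   3   0 -10 -38 -80 -117 -139 -147   Y   Y -91 -87 -88 -89 -90 -90 -89 -81 -53 -21  -4   0
155 -74 -73 -72 -68 -55 -27  -7   0   0   0   1   1   2   1   0   2   0  -1 -10 -32 -71 -99 -
[... 5161 characters left out ...]
 1   0   1   0   0   1   2   2   2   1   1   0   1   0   0   0   0
189  15 -18 -32 -39 -46 -58 -66 -69 -72 -74 -73 -72 -69 -57 -33 -10   0   2   2   1   1   1   1   0   2   0   1   1   3   2   1   1   0   0   0   1   1   0
190  20 -15 -30 -32 -35 -44 -53 -63 -70 -72 -73 -70 -66 -57 -35 -13  -2   0   0   0   0   1   0   1   1   1   0   0   1   0   0   0   1   2   1   1   2   1
191  12 -16 -28 -31 -31 -37 -43 -53 -61 -67 -63 -58 -52 -43 -28 -12  -2   1   0   0   0   1   0   0   0   1   2   0   2   0   0   2   1   3   0   2   2   1
192   1 -18 -30 -31 -30 -30 -32 -42 -50 -52 -47 -36 -26 -19  -9  -3   0   0   0   0   2   1   0   0   0   1  -1   0   0   2   1   0   2   0   1   1   0   1
[236 159]
```

The tilt is about 30° and L≈0.062. The knob as gripped sat 2–3 mm further +y than the wrist camera put it, so the hole should be about 2.5 mm further +y as well. I'll go back with that correction.

Call:
play_rows --commands '[{"xyz": [0.002, 0.003, -0.033], "spin": 0, "gripper": 230}, {"xyz": [0.002, 0.003, -0.033], "spin": 0, "gripper": 230}, {"xyz": [0.003, 0.0004, -0.03], "spin": 0, "gripper": 230}, {"xyz": [0.005, 0, -0.008], "spin": 0, "gripper": 230}, {"xyz": [0.004, 0, -0.006], "spin": 0, "gripper": 230}, {"xyz": [0, 0, 0], "spin": 0, "gripper": 230}, {"xyz": [0, 0, 0], "spin": 0, "gripper": 230}]'

```text
clock: 29.45
tcp_pos: [0.5535, -0.0311, 0.1497]
eef_rot: [0.001, -0.064, 0.998, -0.0]
wrist_force: [-0.6, 0.1, 0.2]
opening: 0.0192
finger_force: 40.0
```

Call:
play_rows --commands '[{"xyz": [0, 0.0006, 0], "spin": 0, "gripper": 230}, {"xyz": [0.0008, 0.0001, -0.0014], "spin": 0, "gripper": 230}, {"xyz": [0.0008, 0.0001, -0.0014], "spin": 0, "gripper": 230}, {"xyz": [0, 0, 0], "spin": 0, "gripper": 230}]'

```text
clock: 29.78
tcp_pos: [0.5544, -0.0303, 0.1474]
eef_rot: [0.0, -0.064, 0.998, 0.0]
wrist_force: [-11.1, -0.8, 19.8]
opening: 0.0192
finger_force: 40.0
```

Call:
play_rows --commands '[{"xyz": [0, 0.0007, 0], "spin": 0, "gripper": 230}, {"xyz": [0, 0.0007, 0], "spin": 0, "gripper": 230}, {"xyz": [0, 0, 0], "spin": 0, "gripper": 230}]'

```text
clock: 30.03
tcp_pos: [0.5545, -0.0298, 0.1475]
eef_rot: [0.001, -0.064, 0.998, -0.0]
wrist_force: [-9.3, -5.0, 19.3]
opening: 0.0194
finger_force: 40.0
```

Call:
play_rows --commands '[{"xyz": [0, 0.0007, 0], "spin": 0, "gripper": 230}, {"xyz": [0, 0.0007, 0], "spin": 0, "gripper": 230}, {"xyz": [0, 0, 0], "spin": 0, "gripper": 230}]'

```text
clock: 30.28
tcp_pos: [0.5545, -0.0292, 0.1475]
eef_rot: [0.001, -0.063, 0.998, -0.001]
wrist_force: [-9.6, -9.1, 19.0]
opening: 0.0193
finger_force: 40.1
```

Call:
play_rows --commands '[{"xyz": [-0.0003, 0, 0.0005], "spin": 0, "gripper": 230}, {"xyz": [0, 0.0007, 0], "spin": 0, "gripper": 230}, {"xyz": [0, 0.0007, 0], "spin": 0, "gripper": 230}, {"xyz": [0, 0, 0], "spin": 0, "gripper": 230}]'

```text
clock: 30.62
tcp_pos: [0.5542, -0.0273, 0.1476]
eef_rot: [0.0, -0.063, 0.998, -0.001]
wrist_force: [-6.9, -7.1, 12.3]
opening: 0.0191
finger_force: 40.1
```

Call:
play_rows --commands '[{"xyz": [0, 0.0007, 0], "spin": 0, "gripper": 230}, {"xyz": [0, 0.0007, 0], "spin": 0, "gripper": 230}, {"xyz": [0, 0, 0], "spin": 0, "gripper": 230}]'

```text
clock: 30.87
tcp_pos: [0.5541, -0.0261, 0.1476]
eef_rot: [0.0, -0.063, 0.998, -0.001]
wrist_force: [-8.2, -8.1, 14.3]
opening: 0.0192
finger_force: 40.1
```

Call:
play_rows --commands '[{"xyz": [-0.001, -0.001, 0.0017], "spin": 0, "gripper": 230}, {"xyz": [-0.0047, -0.0015, -0.0027], "spin": 0, "gripper": 230}, {"xyz": [0.001, 0, -0.0017], "spin": 0, "gripper": 230}, {"xyz": [0, 0, 0], "spin": 0, "gripper": 230}]'

```text
clock: 31.2
tcp_pos: [0.5485, -0.0272, 0.144]
eef_rot: [-0.001, -0.064, 0.998, 0.0]
wrist_force: [-11.5, -2.3, 16.8]
opening: 0.0194
finger_force: 40.0
```

Call:
play_rows --commands '[{"xyz": [0, -0.0007, 0], "spin": 0, "gripper": 230}, {"xyz": [0, -0.0007, 0], "spin": 0, "gripper": 230}, {"xyz": [0, -0.0007, 0], "spin": 0, "gripper": 230}, {"xyz": [0, -0.0007, 0], "spin": 0, "gripper": 230}, {"xyz": [0, 0, 0], "spin": 0, "gripper": 230}]'

```text
clock: 31.62
tcp_pos: [0.5486, -0.0285, 0.144]
eef_rot: [-0.001, -0.065, 0.998, 0.001]
wrist_force: [-10.3, 5.9, 15.0]
opening: 0.0193
finger_force: 40.1
```

Call:
play_rows --commands '[{"xyz": [0, -0.0007, 0], "spin": 0, "gripper": 230}, {"xyz": [0, -0.0007, 0], "spin": 0, "gripper": 230}, {"xyz": [0, -0.0007, 0], "spin": 0, "gripper": 230}, {"xyz": [0, -0.0007, 0], "spin": 0, "gripper": 230}, {"xyz": [0, 0, 0], "spin": 0, "gripper": 230}]'

```text
clock: 32.03
tcp_pos: [0.5488, -0.0315, 0.1438]
eef_rot: [-0.0, -0.065, 0.998, 0.001]
wrist_force: [-7.1, 4.4, 10.1]
opening: 0.019
finger_force: 40.1
```

Call:
play_rows --commands '[{"xyz": [-0.001, 0.001, 0.0017], "spin": 0, "gripper": 230}, {"xyz": [0.0022, 0.0015, 0.0013], "spin": 0, "gripper": 230}, {"xyz": [0.001, 0, -0.0017], "spin": 0, "gripper": 230}, {"xyz": [0, 0, 0], "spin": 0, "gripper": 230}]'

```text
clock: 32.37
tcp_pos: [0.5516, -0.0298, 0.1455]
eef_rot: [-0.0, -0.064, 0.998, 0.0]
wrist_force: [-7.7, 1.5, 15.6]
opening: 0.0193
finger_force: 40.0
```

Call:
play_rows --commands '[{"xyz": [0, 0.0006, 0], "spin": 0, "gripper": 230}, {"xyz": [0, 0.0006, 0], "spin": 0, "gripper": 230}, {"xyz": [0, 0.0006, 0], "spin": 0, "gripper": 230}, {"xyz": [0, 0, 0], "spin": 0, "gripper": 230}]'

```text
clock: 32.7
tcp_pos: [0.5517, -0.0291, 0.1456]
eef_rot: [0.0, -0.064, 0.998, -0.0]
wrist_force: [-6.6, -5.0, 15.5]
opening: 0.0191
finger_force: 40.0
```

Call:
play_rows --commands '[{"xyz": [0, 0.0006, 0], "spin": 0, "gripper": 230}, {"xyz": [0, 0.0006, 0], "spin": 0, "gripper": 230}, {"xyz": [0, 0.0006, 0], "spin": 0, "gripper": 230}, {"xyz": [0, 0.0006, 0], "spin": 0, "gripper": 230}, {"xyz": [0, 0, 0], "spin": 0, "gripper": 230}]'

```text
clock: 33.12
tcp_pos: [0.5516, -0.0278, 0.1456]
eef_rot: [0.0, -0.063, 0.998, -0.001]
wrist_force: [-8.1, -7.2, 15.9]
opening: 0.0193
finger_force: 40.1
```

Call:
play_rows --commands '[{"xyz": [-0.001, -0.001, 0.0017], "spin": 0, "gripper": 230}, {"xyz": [0.0014, -0.001, 0.0008], "spin": 0, "gripper": 230}, {"xyz": [0.001, 0, -0.0017], "spin": 0, "gripper": 230}, {"xyz": [0, -0.0008, 0], "spin": 0, "gripper": 230}, {"xyz": [0, -0.0008, 0], "spin": 0, "gripper": 230}, {"xyz": [0, -0.0008, 0], "spin": 0, "gripper": 230}, {"xyz": [0, -0.0008, 0], "spin": 0, "gripper": 230}, {"xyz": [0, 0, 0], "spin": 0, "gripper": 230}]'

```text
clock: 33.78
tcp_pos: [0.553, -0.0299, 0.1461]
eef_rot: [-0.0, -0.065, 0.998, 0.001]
wrist_force: [-6.7, 5.4, 13.5]
opening: 0.0195
finger_force: 40.1
```

Call:
play_rows --commands '[{"xyz": [-0.001, 0.001, 0.0017], "spin": 0, "gripper": 230}, {"xyz": [0.0035, -0.001, 0.002], "spin": 0, "gripper": 230}, {"xyz": [0.001, 0, -0.0017], "spin": 0, "gripper": 230}, {"xyz": [0, 0.0008, 0], "spin": 0, "gripper": 230}, {"xyz": [0, 0.0008, 0], "spin": 0, "gripper": 230}, {"xyz": [0, 0.0008, 0], "spin": 0, "gripper": 230}, {"xyz": [0, 0.0008, 0], "spin": 0, "gripper": 230}, {"xyz": [0, 0, 0], "spin": 0, "gripper": 230}]'

```text
clock: 34.45
tcp_pos: [0.5568, -0.0297, 0.1484]
eef_rot: [0.0, -0.063, 0.998, -0.001]
wrist_force: [-7.1, -7.2, 13.6]
opening: 0.0192
finger_force: 40.1
```

Call:
play_rows --commands '[{"xyz": [0, 0.0008, 0], "spin": 0, "gripper": 230}, {"xyz": [0, 0.0008, 0], "spin": 0, "gripper": 230}, {"xyz": [0, 0.0008, 0], "spin": 0, "gripper": 230}, {"xyz": [0, 0, 0], "spin": 0, "gripper": 230}]'

```text
clock: 34.78
tcp_pos: [0.5566, -0.0275, 0.1484]
eef_rot: [0.0, -0.063, 0.998, -0.001]
wrist_force: [-8.1, -8.9, 15.7]
opening: 0.0192
finger_force: 40.1
```

Call:
play_rows --commands '[{"xyz": [-0.001, -0.003, 0.0017], "spin": 0, "gripper": 230}, {"xyz": [0, -0.0025, 0], "spin": 0, "gripper": 230}, {"xyz": [0.001, 0, -0.0017], "spin": 0, "gripper": 230}, {"xyz": [-0.0007, -0.0001, -0.0004], "spin": 0, "gripper": 230}, {"xyz": [-0.0007, -0.0001, -0.0004], "spin": 0, "gripper": 230}, {"xyz": [-0.0007, -0.0001, -0.0004], "spin": 0, "gripper": 230}, {"xyz": [-0.0007, -0.0001, -0.0004], "spin": 0, "gripper": 230}, {"xyz": [-0.0007, -0.0001, -0.0004], "spin": 0, "gripper": 230}]' --squeeze 60

```text
clock: 35.45
tcp_pos: [0.5545, -0.0317, 0.1469]
eef_rot: [0.002, -0.064, 0.998, -0.0]
wrist_force: [-0.9, -1.0, 15.5]
opening: 0.0189
finger_force: 60.0
```

Call:
play_rows --commands '[{"xyz": [-0.0007, -0.0001, -0.0004], "spin": 0, "gripper": 230}, {"xyz": [-0.0007, -0.0001, -0.0004], "spin": 0, "gripper": 230}, {"xyz": [-0.0007, -0.0001, -0.0004], "spin": 0, "gripper": 230}, {"xyz": [-0.0007, -0.0001, -0.0004], "spin": 0, "gripper": 230}, {"xyz": [0, 0, 0], "spin": 0, "gripper": 230}]'

```text
clock: 35.87
tcp_pos: [0.5509, -0.0318, 0.1447]
eef_rot: [0.001, -0.064, 0.998, -0.0]
wrist_force: [-1.9, 0.1, 9.7]
opening: 0.0191
finger_force: 60.0
```

Call:
play_rows --commands '[{"xyz": [-0.0007, -0.0001, -0.0004], "spin": 0, "gripper": 230}, {"xyz": [-0.0007, -0.0001, -0.0004], "spin": 0, "gripper": 230}, {"xyz": [-0.0007, -0.0001, -0.0004], "spin": 0, "gripper": 230}, {"xyz": [-0.0007, -0.0001, -0.0004], "spin": 0, "gripper": 230}, {"xyz": [0, 0, 0], "spin": 0, "gripper": 230}]'

```text
clock: 36.28
tcp_pos: [0.5476, -0.0321, 0.1425]
eef_rot: [0.0, -0.064, 0.998, 0.0]
wrist_force: [-0.2, 0.7, 3.2]
opening: 0.0191
finger_force: 60.0
```

Call:
play_rows --commands '[{"xyz": [-0.0007, -0.0001, -0.0004], "spin": 0, "gripper": 230}, {"xyz": [-0.0007, -0.0001, -0.0004], "spin": 0, "gripper": 230}, {"xyz": [-0.0007, -0.0001, -0.0004], "spin": 0, "gripper": 230}, {"xyz": [-0.0007, -0.0001, -0.0004], "spin": 0, "gripper": 230}, {"xyz": [0, 0, 0], "spin": 0, "gripper": 230}]'

```text
clock: 36.7
tcp_pos: [0.5445, -0.0326, 0.1409]
eef_rot: [0.0, -0.064, 0.998, 0.0]
wrist_force: [0.1, 1.3, 0.8]
opening: 0.0189
finger_force: 60.0
```

Call:
play_rows --commands '[{"xyz": [0.0005, 0, -0.0009], "spin": 0, "gripper": 230}, {"xyz": [0.0005, 0, -0.0009], "spin": 0, "gripper": 230}, {"xyz": [0, 0, 0], "spin": 0, "gripper": 230}]'

```text
clock: 36.95
tcp_pos: [0.5459, -0.0321, 0.1392]
eef_rot: [0.0, -0.064, 0.998, 0.0]
wrist_force: [2.8, 3.6, -0.0]
opening: 0.0193
finger_force: 60.0
```

```bash
python3 -c "
from ins import *
o2=monitor.get_obs();p=o2['tcp_pos'];print(p,o2['wrist_force']);print('board G',R.T@(p+[0,0,.0188]-o)-hb)
G=p+[0,0,.0188]
c=eyes.get_calibration('scene'); im=np.mean([eyes.snapshot('scene').astype(float) for _ in range(3)],0)
cv2.imwrite('pics/s5.png',im[...,::-1])
for t in(22,26,30,34): print(t,'foot',proj(c,G-.062*ax(t))[0],'neck',proj(c,G-.016*ax(t))[0])
g=im.mean(2).astype(int)
for r in range(198,214): print(r,' '.join('%3d'%v for v in g[r,238:264]))
"
```

```text
[ 0.5459 -0.0321  0.1392] [ 2.7891  3.6148 -0.0011]
board G [-0.0105  0.002   0.0571]
22 foot [253.6953 216.7516] neck [258.6451 202.7153]
26 foot [252.507  216.7788] neck [258.3375 202.7145]
30 foot [251.3514 216.7146] neck [258.0395 202.6895]
34 foot [250.2341 216.5589] neck [257.7527 202.6404]
198  71  71  70  70  69  69  69  68  68  69  74  88 118 151 175 179 154 116  91  84  83  84  86  88  87  88
199  90  83  78  75  71  72  69  69  69  69  69  75  91 119 148 165 156 123  95  83  82  83  85  89  94 102
200 125 115 100  91  86  83  79  77  76  75  74  74  78  89 113 138 142 123  96  84  80  81  88  94 107 122
201 153 143 129 115 106 100  98  96  93  92  89  84  79  77  86 105 117 111  97  87  82  85  91 102 120 135
202 156 154 146 135 122 111 106 107 106 106 104  98  90  81  76  83  96 103 103  98  96 100 105 110 125 140
203 143 143 144 139 126 109 102 102 103 103 104 103  97  87  76  78  94 112 119 119 118 124 126 120 128 142
204 126 126 128 127 118 102  92  90  90  92  94  94  91  85  79  86 109 129 136 135 133 140 140 130 134 150
205 115 116 113 114 108 100  89  83  79  80  8
[... 343 characters left out ...]
35 145 139 121  98  82  83  94 120 153 181
209  95 105 117 129 138 145 151 155 150 137 116 103 100 109 127 142 143 130 111  94  88  89  95 107 131 159
210  73  76  85  95 104 114 122 130 133 126 110 102 106 122 136 144 137 119 102  94  95  95  99 103 114 134
211  68  64  67  70  75  82  91  97 103 101  95  95 107 124 138 139 125 104  91  91  95  99 100 101 103 112
212  75  67  61  63  67  77  82  81  82  80  78  84  97 115 124 123 108  90  82  86  94  97  96  98  98 101
213  90  76  65  62  72  90  99  95  82  71  67  71  78  91 100 100  91  82  82  87  91  90  88  91  94  94[ WARN:0@1.052] global loadsave.cpp:1063 imwrite_ Unsupported depth image for selected encoder is fallbacked to CV_8U.
```

Call:
play_rows --commands '[{"xyz": [0.001, 0, -0.0017], "spin": 0, "gripper": 230}, {"xyz": [0.001, 0, -0.0017], "spin": 0, "gripper": 230}, {"xyz": [0, 0, 0], "spin": 0, "gripper": 230}]'

```text
clock: 37.35
tcp_pos: [0.5481, -0.0319, 0.1357]
eef_rot: [0.0, -0.064, 0.998, 0.0]
wrist_force: [4.7, 5.9, -1.2]
opening: 0.0191
finger_force: 60.0
```

Call:
play_rows --commands '[{"xyz": [0, 0.0015, 0], "spin": 0, "gripper": 230}, {"xyz": [0, 0, 0], "spin": 0, "gripper": 230}]'

```text
clock: 37.52
tcp_pos: [0.5478, -0.0311, 0.1358]
eef_rot: [0.0, -0.064, 0.998, -0.0]
wrist_force: [4.2, 3.6, 0.7]
opening: 0.0188
finger_force: 60.0
```

Call:
play_rows --commands '[{"xyz": [0, -0.003, 0], "spin": 0, "gripper": 230}, {"xyz": [0, 0, 0], "spin": 0, "gripper": 230}]'

```text
clock: 37.68
tcp_pos: [0.5478, -0.0327, 0.1358]
eef_rot: [0.0, -0.065, 0.998, 0.001]
wrist_force: [4.3, 11.2, 0.4]
opening: 0.019
finger_force: 60.2
```

It dropped in: descent with no normal force and side walls felt in y. I'll centre on the lateral forces and push on along the hole.

Call:
play_rows --commands '[{"xyz": [0.0008, 0.0025, 0.0003], "spin": 0, "gripper": 230}, {"xyz": [0, 0, 0], "spin": 0, "gripper": 230}]' --squeeze 30

```text
clock: 37.85
tcp_pos: [0.548, -0.0317, 0.1359]
eef_rot: [-0.0, -0.064, 0.998, -0.0]
wrist_force: [-0.2, 0.4, -0.4]
opening: 0.0193
finger_force: 29.9
```

Call:
play_rows --commands '[{"xyz": [0.001, 0.0001, -0.0017], "spin": 0, "gripper": 230}, {"xyz": [0.001, 0.0001, -0.0017], "spin": 0, "gripper": 230}, {"xyz": [0, 0, 0], "spin": 0, "gripper": 230}]'

```text
clock: 38.1
tcp_pos: [0.5502, -0.0318, 0.1322]
eef_rot: [-0.0, -0.064, 0.998, -0.0]
wrist_force: [-0.5, 0.9, -0.0]
opening: 0.0193
finger_force: 29.9
```

```bash
python3 -c "
from ins import *
o2=monitor.get_obs();p=o2['tcp_pos'];print(p,o2['wrist_force']);print('board G',R.T@(p+[0,0,.0188]-o)-hb)"
```

```text
[ 0.5502 -0.0318  0.1322] [-0.4661  0.9187 -0.036 ]
board G [-0.0103  0.0018  0.0489]
```

Call:
play_rows --commands '[{"xyz": [0.001, 0.0001, -0.0017], "spin": 0, "gripper": 230}, {"xyz": [0.001, 0.0001, -0.0017], "spin": 0, "gripper": 230}, {"xyz": [0, 0, 0], "spin": 0, "gripper": 230}]'

```text
clock: 38.35
tcp_pos: [0.5523, -0.0313, 0.1289]
eef_rot: [-0.0, -0.064, 0.998, -0.0]
wrist_force: [1.0, -0.3, -1.4]
opening: 0.0195
finger_force: 29.9
```

Call:
play_rows --commands '[{"xyz": [0.0007, 0.0001, -0.0013], "spin": 0, "gripper": 230}, {"xyz": [0, 0, 0], "spin": 0, "gripper": 230}]'

```text
clock: 38.52
tcp_pos: [0.5529, -0.031, 0.1281]
eef_rot: [-0.0, -0.064, 0.998, 0.0]
wrist_force: [-4.2, 0.6, 6.4]
opening: 0.0195
finger_force: 30.0
```

```bash
python3 -c "
from ins import *
o2=monitor.get_obs();p=o2['tcp_pos'];print(p,o2['wrist_force']);print('board G',R.T@(p+[0,0,.0188]-o)-hb)"
```

```text
[ 0.5529 -0.031   0.1281] [-4.169   0.5729  6.3781]
board G [-0.01    0.0021  0.044 ]
```

Bottomed exactly 16 mm below the face contact, so the pin is home. Firm push, then release.

Call:
play_rows --commands '[{"xyz": [0.0006, 0, -0.001], "spin": 0, "gripper": 230}, {"xyz": [0, 0, 0], "spin": 0, "gripper": 230}]' --squeeze 45

```text
clock: 38.68
tcp_pos: [0.553, -0.0311, 0.1278]
eef_rot: [-0.001, -0.064, 0.998, 0.0]
wrist_force: [-14.3, 1.0, 23.1]
opening: 0.0194
finger_force: 45.1
```

Call:
play_rows --commands '[{"xyz": [-0.0008, 0, 0.0014], "spin": 0, "gripper": 225}, {"xyz": [0, 0, 0], "spin": 0, "gripper": 195}, {"xyz": [0, 0, 0], "spin": 0, "gripper": 175}, {"xyz": [0, 0, 0], "spin": 0, "gripper": 175}, {"xyz": [0, 0, 0], "spin": 0, "gripper": 175}]'

```text
clock: 39.1
tcp_pos: [0.5529, -0.0311, 0.1283]
eef_rot: [0.0, -0.064, 0.998, -0.0]
wrist_force: [-0.1, 0.9, -0.3]
opening: 0.0296
finger_force: 0.0
```

```bash
python3 -c "
from ins import *
o2=monitor.get_obs();p=o2['tcp_pos'];print(p,o2['wrist_force'],o2['opening']);print('board G',R.T@(p+[0,0,.0188]-o)-hb)"
```

```text
[ 0.5529 -0.0311  0.1283] [-0.0917  0.8766 -0.3233] 0.02958224997410633
board G [-0.0099  0.002   0.0441]
```

Call:
play_rows --commands '[{"xyz": [0, 0, 0.02], "spin": 0, "gripper": 175}, {"xyz": [0, 0, 0.03], "spin": 0, "gripper": 175}, {"xyz": [0, 0, 0.035], "spin": 0, "gripper": 175}, {"xyz": [-0.01, 0, 0.035], "spin": 0, "gripper": 120}, {"xyz": [-0.02, 0, 0.025], "spin": 0, "gripper": 60}, {"xyz": [-0.02, 0, 0.01], "spin": 0, "gripper": 60}, {"xyz": [0, 0, 0], "spin": 0, "gripper": 60}, {"xyz": [0, 0, 0], "spin": 0, "gripper": 60}]'

```text
clock: 39.77
tcp_pos: [0.5028, -0.031, 0.2841]
eef_rot: [0.001, -0.064, 0.998, 0.0]
wrist_force: [-0.7, 0.4, -0.8]
opening: 0.0597
finger_force: 0.0
```

```bash
cat > fin.py <<'E'
from ins import *
print(monitor.get_obs()["clock"],monitor.get_obs()["tcp_pos"])
for n in("wrist","scene","top"):
    c=eyes.get_calibration(n); im=eyes.snapshot(n); cv2.imwrite(f"pics/fin_{n}.png",im[...,::-1]); h=cv2.cvtColor(im,cv2.COLOR_RGB2HSV)
    q=proj(c,np.array([R@(hb+[0,0,z])+o for z in(0,.03,.047,.064,.078)])); print(n,"pred hole, head bottom/mid/top (home), top if not inserted\n",q.round(1).tolist())
    m=(h[...,0]>17)&(h[...,0]<32)&(h[...,1]>140)&(h[...,2]>60); k,l,st,ce=cv2.connectedComponentsWithStats(m.astype(np.uint8))
    for i in range(1,k):
        if st[i,4]>6 and np.hypot(*(ce[i]-q[2]))<50: print("  yel",st[i],ce[i],"board@mid head",onboard(c,[ce[i]],R,o,.069+0)[0]-[hb[0],hb[1],0])
    r=((h[...,0]<6)|(h[...,0]>174))&(h[...,1]>150)&(h[...,2]>60); k,l,st,ce=cv2.connectedComponentsWithStats(r.astype(np.uint8))
    for i in range(1,k):
        if st[i,4]>20 and np.hypot(*(ce[i]-q[2]))<80:
            v,u=np.where(l==i); d=cv2.fitLine(np.c_[u,v].astype(np.float32),cv2.DIST_HUBER,0,.01,.01).ravel(); P=onboard(c,[d[2:]-15*d[:2],d[2:]+15*d[:2]],R,o,.038); print("  red",st[i],"dir",np.arctan((P[1]-P[0])[1]/(P[1]-P[0])[0]))
E
python3 fin.py
```

```text
39.7667 [ 0.5028 -0.031   0.2841]
wrist pred hole, head bottom/mid/top (home), top if not inserted
 [[269.5, 263.9], [268.9, 260.4], [268.5, 258.1], [268.1, 255.6], [267.8, 253.4]]
  yel [259 237  21  27 446] [269.4529 250.1009] board@mid head [-0.0082  0.0009  0.069 ]
  red [270 242  38  59 903] dir -0.4223986272569891
scene pred hole, head bottom/mid/top (home), top if not inserted
 [[248.9, 214.6], [253.3, 205.4], [255.7, 200.1], [258.3, 194.8], [260.3, 190.4]]
  yel [254 196   9  11  60] [258.15 201.1 ] board@mid head [-0.006   0.0041  0.069 ]
  yel [239 216   5   5  10] [240.6 218.6] board@mid head [0.1353 0.1134 0.069 ]
  red [218 202  49  19 165] dir -0.3962674408237533
top pred hole, head bottom/mid/top (home), top if not inserted
 [[276.5, 172.7], [277.1, 175.7], [277.5, 177.4], [277.9, 179.2], [278.2, 180.8]]
```

The yellow head stands in the block where it was released. Last check: lever angle and pointer level.

Call:
play_rows --commands '[{"xyz": [0.008, -0.025, 0.003], "spin": 0, "gripper": 60}, {"xyz": [0.01, -0.035, 0.003], "spin": 0, "gripper": 60}, {"xyz": [0.011, -0.035, 0], "spin": 0, "gripper": 60}, {"xyz": [0.012, -0.035, 0], "spin": 0, "gripper": 60}, {"xyz": [0.012, -0.035, 0], "spin": 0, "gripper": 60}, {"xyz": [0.012, -0.035, 0], "spin": 0, "gripper": 60}, {"xyz": [0.011, -0.025, 0], "spin": 0, "gripper": 60}, {"xyz": [0, 0, 0], "spin": 0, "gripper": 60}]'

```text
clock: 40.58
tcp_pos: [0.579, -0.2615, 0.2874]
eef_rot: [-0.002, -0.062, 0.998, -0.001]
wrist_force: [-0.1, -1.1, 0.6]
opening: 0.072
finger_force: 0.0
```

Call:
play_rows --commands '[{"xyz": [0, 0, 0], "spin": 0, "gripper": 60}, {"xyz": [0, 0, 0], "spin": 0, "gripper": 60}]'

```text
clock: 40.75
tcp_pos: [0.5789, -0.2557, 0.2883]
eef_rot: [-0.001, -0.064, 0.998, 0.0]
wrist_force: [-0.6, 0.1, -0.9]
opening: 0.0717
finger_force: 0.0
```

```bash
python3 pq.py
python3 - <<'E'
from st import *
c=eyes.get_calibration("wrist"); o2=monitor.get_obs()["tcp_pos"]
im=cv2.imread("pics/fin_wrist.png"); c["cam_to_world"]=c["cam_to_world"].copy(); c["cam_to_world"][:3,3]+=np.array([.5028,-.031,.2841])-o2
h=cv2.cvtColor(im,cv2.COLOR_BGR2HSV); r=((h[...,0]<6)|(h[...,0]>174))&(h[...,1]>150); P=[]
for row in range(252,282,4):
    cc=np.where(r[row,270:320])[0]+270
    if len(cc)>5: P.append(onboard(c,[[(cc.min()+cc.max())/2,row]],R,o,.038)[0]); print(row,cc.min(),cc.max(),P[-1])
P=np.array(P); print("slope",np.polyfit(P[:,0],P[:,1],1)[0],"rest was -.489")
E
```

```text
[266.2997 285.3405] [277.9946 284.9893] 40.8
[ 16  14  14  16  11  13  47 114 167 182 182 154  91  29  14  16  17  15
  17]
285.3298869920653 [[ 0.0263 -0.1858  0.013 ]]
[  7   6   7   6   4   4  22  63 102 116 103  65  23   5   6   7   6   7
   6]
285.0186008896078 [[ 0.026  -0.1729  0.013 ]]
252 292 305 [-0.0517  0.083   0.038 ]
256 290 303 [-0.0472  0.0807  0.038 ]
260 288 301 [-0.0428  0.0784  0.038 ]
264 285 300 [-0.0383  0.0761  0.038 ]
268 284 298 [-0.034   0.0743  0.038 ]
272 281 296 [-0.0296  0.0715  0.038 ]
276 280 294 [-0.0253  0.0698  0.038 ]
280 278 292 [-0.0209  0.0676  0.038 ]
slope -0.5008495064351424 rest was -.489
```

```bash
python3 -c "
from cell import ticket
print(ticket.finish_job())"
```

```text
the job is handed in; nothing more can be done
None
```

The job is handed in at about 41 s of the 67 s allowed: the pointer measured 0.3 mm short of the marker, the lever is at rest, and the pin went 16 mm into the lock block. The pin sits about 6–8 mm from where the camera put the hole's centre, so I judged it home by the depth and the forces I felt, not by sight.

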